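# Hang two slotted camera carriers on the run-in rack and start it

### The job

Put the two standing carriers that hold camera boards on the run-in rack: hang each by its slot on one of the two free studs, one carrier to a stud, the strap fully home between beam and flange and hanging straight, lenses looking out from the front of the rack. When both hang freely, start the run by pressing the large key on the grey control box gently but firmly enough to register, and let go; leave the empty carrier standing and the carrier already on the rack hanging as they are.

Things in the scene. Friction and masses are not known exactly. Their poses are not given: they have to be found in the camera images.
- carrier_a: Slotted aluminium carrier with a camera board, standing on the bench, 0.17 kg, balanced to hang plumb. Origin: middle of the foot's underside; z up the strap; board and lens on the -x side, slot open at the +y edge. Foot 50 (x) x 50 (y) x 5 mm; strap 4 (x) x 36 (y) mm, up to z = 212. Board and lens reach x = -30 mm at z = 33 to 67, a rear block x = +12.
- carrier_a_grip (a point): Middle of carrier_a's black grip on the strap's top edge: 12 mm thick (x), 36 mm wide (y), z = 186 to 212 mm; this point is at z = 199. Pinch it from above across the 12 mm (fingers closing along the carrier's x), firmly, 30 N or more, so that the carrier does not swing in the fingers. Axes are the carrier's.
- carrier_a_seat (a point): Where a stud's middle lies in carrier_a's slot when it hangs fully home: z = 117 mm. The slot goes through the strap along x and is L-shaped: a level channel, z = 92 to 107 mm, leads from the +y edge to the middle; there a run 12 mm wide (y = -6 to +6) goes up to a rounded end at z = 122. With the stud in the channel it is about 17 mm below the seat.
- carrier_b: Same part as carrier_a, same axes and sizes. The two go on the two free studs either way round.
- carrier_a_lens (a point): Middle of the lens's front on carrier_a: x = -29.5, y = 0, z = 51 mm of the carrier.
- carrier_b_lens (a point): Middle of the lens's front on carrier_b.
- carrier_b_grip (a point): The grip's middle on carrier_b, as on carrier_a.
- carrier_b_seat (a point): The slot's seat point on carrier_b, as on carrier_a.
- empty_carrier: The same carrier without board and lens: bare strap on a foot, 0.15 kg, same axes and sizes, standing on the bench. To be left standing there.
- hung_carrier: The same carrier with a board, already hanging on the left stud, to be left there. Origin: middle of its foot's underside.
- hung_carrier_seat (a point): The hung carrier's slot seat, at the left stud's middle.
- rack: Fixed frame of 30 mm aluminium profile. Origin on the bench below the middle of the beam's front face; -x is the front, y along the beam. Beam 300 mm long, x = 0 to 30, z = 175 to 205 mm (the highest part). Posts behind it (x = 30 to 60, y = +-132) on feet along x from -40 to +130 mm, 30 mm high, y = +-132. Three flanged studs stand out level to -x at z = 190, y = +80, 0, -80 mm.
- stud_left (a point): Middle of the left stud's shank (in use), rack x = -4.5, y = +80, z = 190 mm. Axes are the rack's.
- stud_middle (a point): Middle of the free middle stud's shank, rack x = -4.5, y = 0, z = 190 mm. Shank 8 mm in diameter, 9 mm long from the beam's face to a flange 20 mm in diameter, 4 mm thick, that does not pass the slot. The 4 mm strap enters this 9 mm gap from the rack's -y side, moving along +y with the stud level with the slot's channel, then goes down 17 mm till the slot's end rests on the shank.
- stud_right (a point): The same point of the free right stud, at rack y = -80 mm. A carrier hanging here blocks the sideways path to the middle stud. The foot reaches 25 mm behind the strap, so it cannot come down past the beam: lower the carrier 40 mm in front, beside the stud, then move it back so that the foot goes under the beam and the strap comes close to the beam's face, then sideways.
- control_unit: Low grey control box of the rack, fixed on the bench, 80 (x) x 110 (y) mm, level top 44 mm above the bench, with a membrane keypad, two tiny lamps and a read-out window. Origin: middle of its underside; -x is its front edge.
- start_key: The start key: the one large white key, 26 (x) x 40 (y) mm; the other three are 12 mm squares. Origin 43.4 mm above the bench, below the middle of its top face (46.4 mm). A membrane key that gives only 0.8 mm straight down: it begins to give at 2.4 N, is hard against its stop at about 7 N, counts as pressed from 4 N held for 0.1 s, and springs back. Over 40 N would harm it.
- tray_stack_a: Left one of two stacks of black board trays in front of the robot, fixed: a block 276 (x) x 215 (y) mm, 234 mm high, whose middle lies 11 mm to +x and 22 mm to -y of this origin (on the bench). The rack and the carriers stand beyond the two stacks.
- tray_stack_b: Right one of the two tray stacks, fixed: 276 (x) x 215 (y) mm, 234 mm high, middle 10 mm to +x of this origin.
- adapter: Black power adapter held upright at the right of the stacks, about 30 x 46 mm and up to 0.21 m above the bench (origin 30 mm below its underside); from it a stiff black supply cable about 25 mm thick rises nearly straight to 0.85 m above the bench. An obstacle: reach round it.
- start_key_top (a point): Middle of the start key's top face.

How it is judged:
By the outcome, as a careful person would: the job done as asked, in the order asked, and still so for the second after the job is handed in, with the robot touching nothing.
It also fails if it takes over 72 s, if anything falls off the work surface, if the arm or the gripper's body presses on something with over 40 N, if the wrist force passes 120 N, or if a joint passes its speed limit or range.

### The arm

A 7-joint arm with a two-finger parallel gripper is mounted at the origin on the work surface; the furniture and walls round the work are solid. World frame = base frame: x ahead of the robot, y to its left, z up, the work surface at z = 0. Lengths are in m, angles in rad, forces in N, time in s.
With the tool pointing down it reaches from about 0.425 to 0.875 m from the base axis. Payload 4.7 kg.
Tool frame: the origin (TCP) lies on the centre line of the jaws, within the pads' length; the fingertips stand 8 mm ahead of it and the grasp point (between the pads) lies 11 mm behind it; z points along the fingers, y is the direction in which the jaws open and shut (so a half turn about z gives the same grasp; the last joint's range is limited). The gripper opens to 87 mm and grips with 3 to 60 N. Pads are 19 mm wide; open, the fingers measure 117 mm over their backs; the gripper's body (75 mm by 190 mm) begins 51 mm behind the grasp point.
Start: joints at [1.194, 0.321, -0.07, 1.45, 0.023, 1.371, -0.057], TCP at [0.248, -0.601, 0.231] pointing down, gripper open.
Joint ranges: [-2.86, 2.86], [-0.3, 2.09], [-1.38, 1.24], [0.06, 2.45], [-1.56, 4.7], [0.09, 2.05], [-2.69, 2.69]. Speed limits (rad/s): [2.57, 2.57, 3.14, 3.14, 3.14, 3.14, 3.14].

### API

Orientations are given as a rotation vector (axis times angle).
In Python, from bench import status, optics, order gives the robot as it stands.
- The arm moves only by the tool step_arm, never from a script. Its argument "rows" is a list of rows, each a list of 3 entries, a list of its own where there are three numbers: the turn, a rotation vector about the tool's x, y, z in degrees, then the shift along the tool's x, y, z in mm, then the finger opening in mm, from 0 to 87. A call has 1 to 12 rows; each row shifts and turns the pose as measured when the row begins, along the tool's axes as they then stand; what a row does not reach is not made up. A row lasts 1/12 s, in which the tool goes at most 41.7 mm and 7.16 degrees, less where a joint would pass 70% of its speed; a pose out of reach is approached as far as the arm can. A call is refused whole if a number of a shift passes 41.7 or a number of a turn 7.16, either way. A call with a gripper value outside its range is refused whole. The fingers move at their own pace and stop on an object; "grip_force" is the grip in N (left out, the last holds). Time passes only in rows, so rows that do not move let the fingers close. It gives the time, the measured TCP pose, the force and the opening at its end, in the units of the state.
- status.get_state(): the state, without advancing time (a new reading comes with each control period).
- optics.get_image(name): name is "scene" or "top" or "wrist"; returns a dict with "frame" (480x640x3 uint8, red, green, blue), "range_z" (480x640 float32, m along the optical axis (not along the pixel's ray), 0 where there is no reading), "K" (3x3 intrinsics, pixels), "R" (3x3) and "t" (3): a world point X has camera coordinates R X + t. Camera axes: x right, y down, z forward; pixel columns grow to the right and rows downward; lengths in m; the calibration is good to about 2 mm. A picture is of the moment at which its call begins.
- order.close_job(): hands the job in, once; it reports no verdict.
The state is a dict: "time": time; "joint_positions": joint angles; "qd": joint speeds; "joint_torque": joint torques, N m; "position": TCP position; "tool_rot": TCP orientation; "ft_force": force on the tool from outside, world axes, zero at the start; "torque": the same for the moment, N m; "grip_width": opening from 0.0 (shut) to 1.0 (fully open).
Only numpy, scipy, OpenCV 4.12 (cv2) and the standard library are available. Lean on these libraries where they do the work, as an engineer would, in place of code of your own. Each camera call takes 0.05 s, during which the arm holds its last target.

## Working session

There is one attempt and no reset: what is moved stays moved. The work goes in short steps, Python scripts to look and compute and a tool call to move; the robot and the scene stay as the last step left them, time stands still between calls to the robot, and variables do not carry over. Pictures are saved under pics/ and viewed, and the job is handed in when it is done.

Besides the shell and the picture viewer there is one more tool, called after ">>>" as name(argument=value, ...) on one line, values as JSON. step_arm: Moves the arm, as the interface text tells. Its arguments: {"type":"object","properties":{"rows":{"type":"array"},"grip_force":{"type":"number"}},"required":["rows"]}

```bash
ls; mkdir -p pics; cat > h.py <<'E'
import numpy as np,cv2
from bench import status,optics,order
def snap(n,f):
    d=optics.get_image(n); cv2.imwrite(f'pics/{f}.png',d['frame'][:,:,::-1]); np.savez(f'pics/{f}.npz',**{k:np.asarray(v) for k,v in d.items() })
    return d
def ld(f): return dict(np.load(f'pics/{f}.npz'))
def cloud(d):
    K,R,t=d['K'],d['R'],d['t']; z=d['range_z']; v,u=np.mgrid[:z.shape[0],:z.shape[1]]
    P=np.stack([(u-K[0,2])/K[0,0]*z,(v-K[1,2])/K[1,1]*z,z],-1)
    W=(P-t)@R; W[z<=0]=np.nan; return W
def ray(d,u,v,zp):
    K,R,t=d['K'],d['R'],d['t']; c=-R.T@t; r=R.T@np.linalg.solve(K,[u,v,1.]); return c+r*(zp-c[2])/r[2]
E
python3 - <<'E'
from h import *
for n in ['scene','top','wrist']:
    d=snap(n,n+'0'); print(n,d['K'].tolist(),(-d['R'].T@d['t']).round(3),d['R'].round(3).tolist())
print(status.get_state())
E
```

```text
pics
scene [[529.1159162688936, 0.0, 325.6811524191635], [0.0, 529.1159162688936, 238.29365423859807], [0.0, 0.0, 1.0]] [0.835 0.642 1.207] [[-0.903, 0.431, -0.007], [0.357, 0.739, -0.571], [-0.241, -0.518, -0.821]]
top [[514.3567379274331, 0.0, 312.9377332257666], [0.0, 514.3567379274331, 245.83727644453967], [0.0, 0.0, 1.0]] [ 0.287 -0.146  1.706] [[-0.006, -0.998, -0.056], [-0.989, 0.015, -0.15], [0.15, 0.055, -0.987]]
wrist [[379.43089497028996, 0.0, 327.3168631857961], [0.0, 379.43089497028996, 238.4792193787314], [0.0, 0.0, 1.0]] [ 0.31  -0.576  0.384] [[0.382, -0.924, -0.003], [-0.896, -0.371, 0.244], [-0.226, -0.09, -0.97]]
{'time': 0.15, 'joint_positions': array([ 1.1940919 ,  0.32166123, -0.0700799 ,  1.45141263,  0.02259635,
        1.37074586, -0.05690804]), 'qd': array([ 0.00275656, -0.00108346, -0.0002787 , -0.00377099, -0.00175494,
        0.00163778, -0.00052526]), 'joint_torque': array([-1.49918229e-03, -4.91798186e+01, -4.05395078e-01, -3.12874460e+01,
       -6.39472785e-02,  4.04801429e-02,  1.27670301e-04]), 'position': array([ 0.24741191, -0.60064318,  0.22969819]), 'tool_rot': array([-3.08043513e+00, -6.09721815e-01,  5.64960919e-04]), 'ft_force': array([-0.87553031,  0.09299762, -0.20461724]), 'torque': array([-0.00714936, -0.00127394, -0.00926222]), 'grip_width': 0.9984871808128138}
```

View pics/scene0.png

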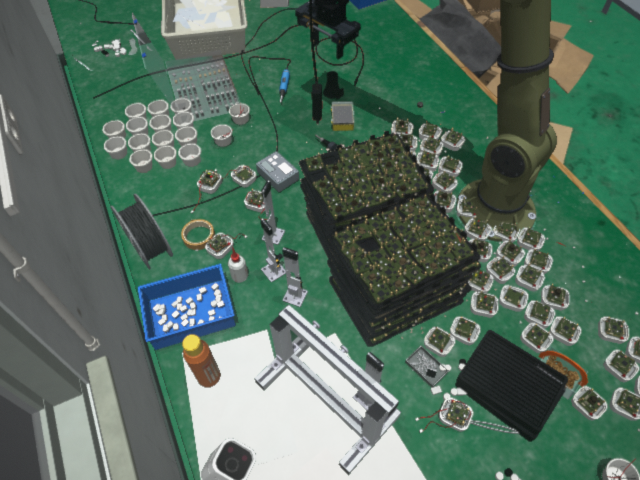

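View pics/top0.png

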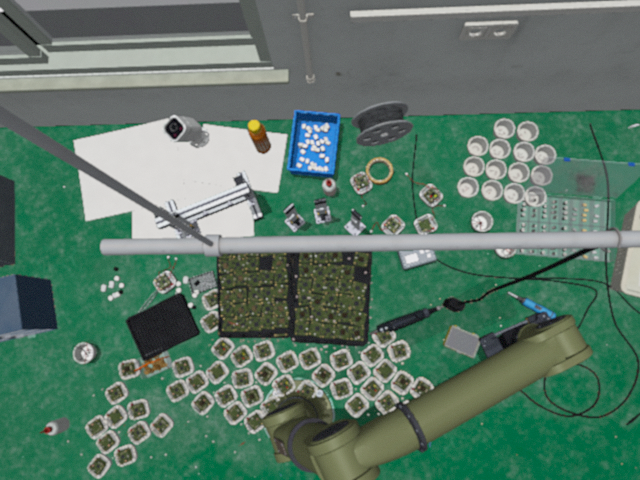

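View pics/wrist0.png

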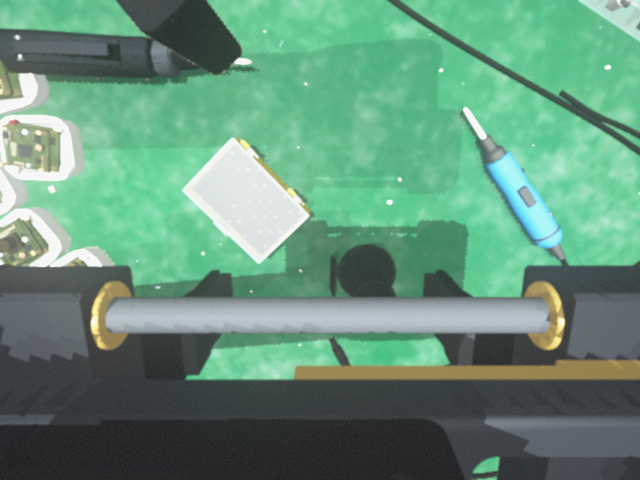

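```bash
python3 - <<'E'
from h import *
a=cv2.imread('pics/scene0.png'); cv2.imwrite('pics/s_c.png',cv2.resize(a[150:330,200:320],None,fx=4.5,fy=3.3*1,interpolation=cv2.INTER_CUBIC)[:600])
cv2.imwrite('pics/s_r.png',cv2.resize(a[290:480,240:420],None,fx=3.15,fy=3.15,interpolation=cv2.INTER_CUBIC))
a=cv2.imread('pics/top0.png'); cv2.imwrite('pics/t_c.png',cv2.resize(a[165:285,140:450],None,fx=2.58,fy=2.58,interpolation=cv2.INTER_CUBIC))
E
```

```text
(no output)
```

View pics/s_c.png

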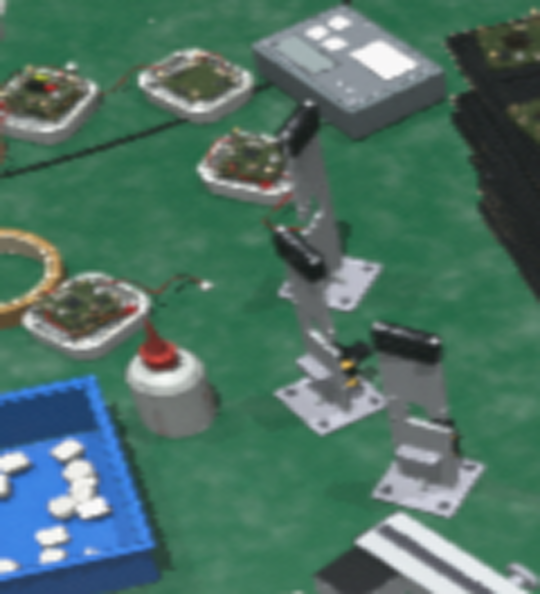

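View pics/s_r.png

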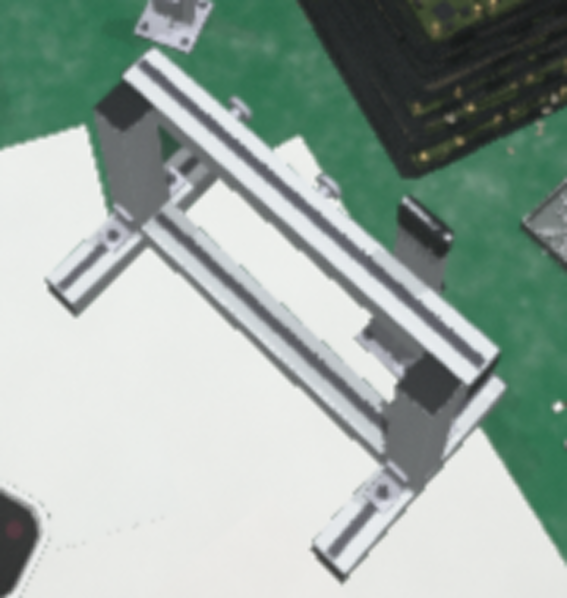

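View pics/t_c.png

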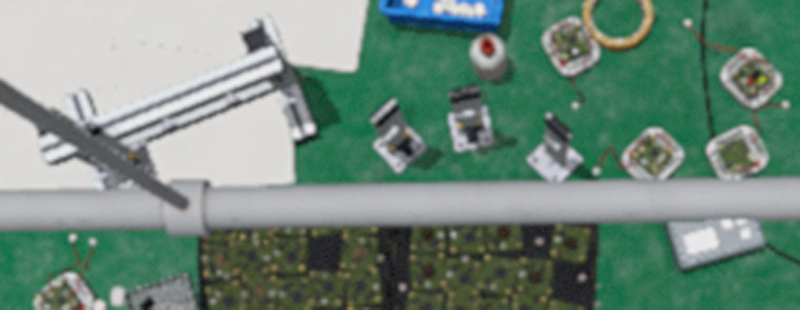

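```bash
python3 - <<'E'
from h import *
d=ld('top0');W=cloud(d)
for n,(u,v) in dict(pipe1=(300,244),pipe2=(500,241),diag=(100,165),diag2=(195,232),adap=(405,320),adap2=(425,312),cabl=(455,304),beamR=(245,190),beamL=(165,225),sa=(240,300),sb=(330,300),pipeL=(120,246)).items(): print(n,W[v,u].round(3))
d=ld('scene0');W=cloud(d)
for n,(u,v) in dict(top_cable=(317,40),ad=(317,110),ad2=(333,90),boxkey=(0,0)).items(): print(n,W[v,u].round(3))
# objects: scene region z hist
for nm in ['scene0','top0']:
    W=cloud(ld(nm)); 
    m=(W[...,2]>0.13)&(W[...,2]<0.24)&(W[...,0]>0.36)&(W[...,0]<0.85)&(W[...,1]>-0.6)&(W[...,1]<0.4)
    n,l,s,c=cv2.connectedComponentsWithStats(m.astype(np.uint8))
    for i in range(1,n):
        if s[i,4]>40: print(nm,s[i],c[i].round(0),np.nanmean(W[l==i],0).round(3),np.nanmin(W[l==i],0).round(3),np.nanmax(W[l==i],0).round(3))
# cable
W=cloud(ld('scene0'));m=(W[...,2]>0.25)&(W[...,2]<1.0)&(W[...,1]<-0.15)
n,l,s,c=cv2.connectedComponentsWithStats(m.astype(np.uint8))
for i in range(1,n):
    if s[i,4]>40: print(s[i],np.nanmean(W[l==i],0).round(3),np.nanmin(W[l==i],0).round(3),np.nanmax(W[l==i],0).round(3))
E
```

```text
pipe1 [ 0.39  -0.093  1.046]
pipe2 [ 0.39  -0.349  1.046]
diag [0.844 0.696 0.004]
diag2 [0.392 0.021 1.133]
adap [ 0.297 -0.345  0.048]
adap2 [ 0.322 -0.411  0.036]
cabl [ 0.34  -0.468  0.212]
beamR [0.689 0.142 0.204]
beamL [0.586 0.386 0.2  ]
sa [0.356 0.147 0.227]
sb [ 0.354 -0.113  0.22 ]
pipeL [0.391 0.147 1.045]
top_cable [ 0.258 -0.643  0.236]
ad [ 0.349 -0.453  0.146]
ad2 [ 0.205 -0.639  0.03 ]
boxkey [ 1.127 -1.475  0.146]
scene0 [  298   144   145   179 12976] [367. 234.] [0.451 0.038 0.213] [ 0.36  -0.235  0.13 ] [0.543 0.227 0.24 ]
scene0 [261 181  11  31 221] [267. 195.] [ 0.611 -0.188  0.181] [ 0.595 -0.209  0.131] [ 0.625 -0.175  0.216]
scene0 [260 219  14  31 206] [267. 233.] [ 0.653 -0.079  0.184] [ 0.644 -0.101  0.13 ] [ 0.661 -0.062  0.218]
scene0 [282 247  17  26 311] [291. 259.] [0.632 0.013 0.181] [ 0.617 -0.004  0.13 ] [0.646 0.027 0.218]
scene0 [ 269  305  125  106 3161] [329. 354.] [0.657 0.263 0.201] [0.582 0.13  0.13 ] [0.741 0.4   0.24 ]
top0 [ 173  174   78   53 1096] [215. 200.] [0.66  0.235 0.2  ] [0.594 0.131 0.13 ] [0.741 0.362 0.24 ]
top0 [313 197  13  11 102] [320. 202.] [ 0.651 -0.083  0.188] [ 0.644 -0.101  0.13 ] [ 0.662 -0.065  0.219]
top0 [283 203  12  14  98] [289. 209.] [0.63  0.01  0.188] [ 0.617 -0.005  0.131] [0.646 0.026 0.221]
top0 [351 209  11  14  87] [356. 215.] [ 0.609 -0.191  0.19 ] [ 0.595 -0.207  0.131] [ 0.624 -0.177  0.217]
top0 [160 218  12  10  67] [164. 223.] [0.592 0.39  0.2  ] [0.579 0.373 0.176] [0.606 0.4   0.214]
top0 [ 216  251  156   49 7148] [294. 275.] [ 0.428 -0.007  0.218] [ 0.36  -0.234  0.133] [0.505 0.226 0.24 ]
[ 295    0   66   78 2073] [ 0.262 -0.563  0.342] [ 0.175 -0.695  0.251] [ 0.353 -0.469  0.482]
[   0   51   44  218 3833] [ 1.122 -0.364  0.337] [ 1.104 -0.976  0.25 ] [ 1.13 -0.15  0.43]
```

>>> step_arm(rows=[[[0, 0, 0], [0, -30, -25], 87], [[0, 0, 0], [0, -35, -25], 87], [[0, 0, 0], [0, -35, -25], 87], [[0, 0, 0], [0, -35, -25], 87], [[0, 0, 0], [0, -35, -10], 87], [[0, 0, 0], [0, -20, 0], 87], [[0, 0, 0], [0, 0, 0], 87]])

```text
time: 0.73
position: [0.1727, -0.4192, 0.3356]
tool_rot: [-3.066, -0.607, 0.005]
ft_force: [1.2, -1.8, -0.2]
grip_width: 1.002
```

```bash
python3 - <<'E'
from h import *
s=status.get_state();print(s['time'],s['position'],s['tool_rot'],s['joint_positions'],s['ft_force'])
E
```

```text
0.7333 [ 0.17266157 -0.41921114  0.33561373] [-3.06557447 -0.606765    0.00542326] [ 1.21232396 -0.11303075 -0.08164722  1.71885511 -0.00983103  1.55228728
 -0.04845205] [ 1.15779264 -1.76771122 -0.15140629]
```

>>> step_arm(rows=[[[0, 0, -7], [0, -10, 0], 87], [[0, 0, -7], [0, 0, 0], 87], [[0, 0, -7], [0, 0, 0], 87], [[0, 0, -7], [0, 0, 0], 87], [[0, 0, -7], [0, 0, 0], 87], [[0, 0, -7], [0, 0, 0], 87], [[0, 0, -7], [0, 0, 0], 87], [[0, 0, -7], [0, 0, 0], 87], [[0, 0, -7], [0, 0, 0], 87], [[0, 0, -7], [0, 0, 0], 87], [[0, 0, 0], [0, 0, 0], 87]])

```text
time: 1.65
position: [0.1695, -0.4122, 0.3327]
tool_rot: [-2.126, -2.291, -0.01]
ft_force: [0.3, 0.4, 0.5]
grip_width: 1.0
```

```bash
cat >> h.py <<'E'
from scipy.spatial.transform import Rotation as Ro
def st():
    s=status.get_state();R=Ro.from_rotvec(s['tool_rot']).as_matrix();p=s['position']
    print('t',round(s['time'],2),'p',p.round(4),'yaw',np.degrees(np.arctan2(R[1,0],R[0,0])).round(2),'zax',R[:,2].round(4),'q',s['joint_positions'].round(2),'F',s['ft_force'].round(1),'g',round(s['grip_width']*87,1))
    return p,R
def to(tgt):
    p,R=st(); return (R.T@(np.array(tgt)-p)*1000).round(1)
E
python3 - <<'E'
from h import *
st();snap('scene','s1');snap('wrist','w1')
E
```

```text
t 1.65 p [ 0.1695 -0.4122  0.3327] yaw 94.27 zax [-0.0076  0.0157 -0.9998] q [ 1.13 -0.13 -0.01  1.74 -0.    1.55  1.2 ] F [0.3 0.4 0.5] g 87.0
```

View pics/s1.png

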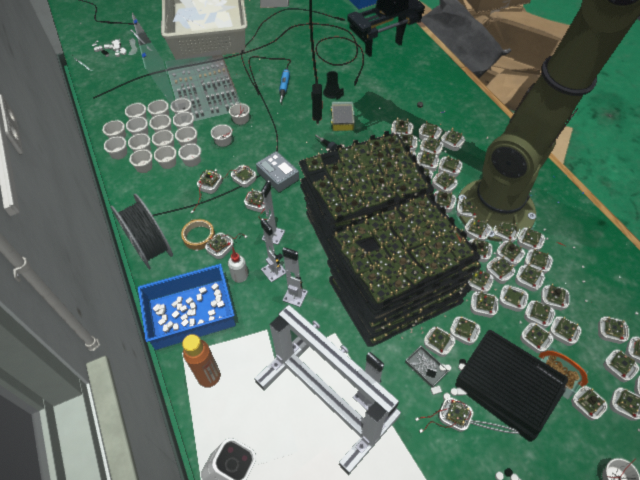

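```bash
python3 - <<'E'
from h import *
W=cloud(ld('s1'))
for v in (5,30,50,70,80,90,100,115):
    print(v,[ (u,W[v,u].round(3).tolist()) for u in range(308,322,2) if W[v,u,2]>0.1])
E
```

```text
5 [(310, [0.351, -0.473, 0.467])]
30 [(310, [0.347, -0.488, 0.388]), (312, [0.342, -0.487, 0.387])]
50 [(312, [0.344, -0.485, 0.329])]
70 [(314, [0.344, -0.477, 0.27]), (316, [0.339, -0.474, 0.27])]
80 [(316, [0.342, -0.47, 0.24])]
90 [(312, [0.355, -0.47, 0.21]), (314, [0.35, -0.468, 0.209]), (316, [0.343, -0.47, 0.205]), (318, [0.338, -0.465, 0.207]), (320, [0.333, -0.463, 0.207])]
100 [(312, [0.361, -0.459, 0.184]), (314, [0.358, -0.451, 0.189]), (316, [0.352, -0.451, 0.187]), (318, [0.346, -0.45, 0.185]), (320, [0.341, -0.448, 0.185])]
115 [(312, [0.364, -0.457, 0.13]), (314, [0.356, -0.459, 0.126]), (316, [0.352, -0.454, 0.128]), (318, [0.346, -0.454, 0.126]), (320, [0.341, -0.45, 0.127])]
```

>>> step_arm(rows=[[[0, 0, 0], [15, 25, -4], 87], [[0, 0, 0], [15, 27, -4], 87], [[0, 0, 0], [15, 27, -4], 87], [[0, 0, 0], [15, 27, -4], 87], [[0, 0, 0], [27, 28, -4], 87], [[0, 0, 0], [27, 28, -4], 87], [[0, 0, 0], [27, 28, -4], 87], [[0, 0, 0], [27, 28, -4], 87], [[0, 0, 0], [0, 0, 0], 87]])

```text
time: 2.5
position: [0.3869, -0.2284, 0.365]
tool_rot: [-2.181, -2.237, -0.014]
ft_force: [-0.8, 0.9, 0.3]
grip_width: 1.001
```

```bash
python3 - <<'E'
from h import *
st();print(to([.5,-.12,.42]))
E
```

```text
t 2.5 p [ 0.3869 -0.2284  0.365 ] yaw 91.45 zax [-0.0065  0.0189 -0.9998] q [ 0.89 -0.12 -0.36  1.66 -0.06  1.61  0.56] F [-0.8  0.9  0.3] g 87.1
t 2.5 p [ 0.3869 -0.2284  0.365 ] yaw 91.45 zax [-0.0065  0.0189 -0.9998] q [ 0.89 -0.12 -0.36  1.66 -0.06  1.61  0.56] F [-0.8  0.9  0.3] g 87.1
[106.5 115.5 -53.7]
```

>>> step_arm(rows=[[[0, 0, 0], [18, 26, -8], 87], [[0, 0, 0], [20, 28, -10], 87], [[0, 0, 0], [20, 28, -10], 87], [[0, 0, 0], [20, 28, -10], 87], [[0, 0, 0], [20, 28, -10], 87], [[0, 0, 0], [20, 28, -10], 87], [[0, 0, 0], [0, 0, 0], 87]])

```text
time: 3.08
position: [0.5581, -0.1043, 0.4239]
tool_rot: [-2.207, -2.206, -0.016]
ft_force: [-2.2, 0.1, 0.3]
grip_width: 0.997
```

```bash
python3 - <<'E'
from h import *
st();snap('wrist','w2')
E
```

```text
t 3.08 p [ 0.5581 -0.1043  0.4239] yaw 89.97 zax [-0.0073  0.022  -0.9997] q [ 0.65  0.17 -0.59  1.28  0.08  1.73  0.07] F [-2.2  0.1  0.3] g 86.8
```

View pics/w2.png

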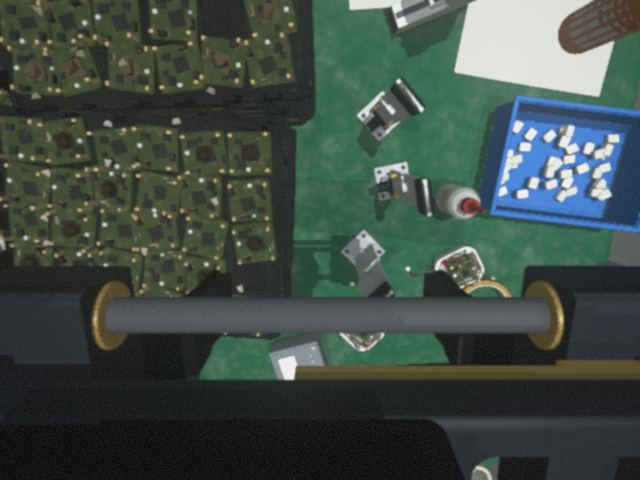

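```bash
cat > g.py <<'E'
from h import *
def rect(d,c,lo=0.19,hi=0.235,r=0.05,dark=90):
    W=cloud(d); g=d['frame'].max(2)
    m=(np.hypot(W[...,0]-c[0],W[...,1]-c[1])<r)&(W[...,2]>lo)&(W[...,2]<hi)&(g<dark)
    P=W[m]; v,u=np.nonzero(m)
    Q=np.array([ray(d,a,b,0.212) for a,b in zip(u,v)])
    (cx,cy),(w,h),a=cv2.minAreaRect((Q[:,:2]*1000).astype(np.float32))
    if w<h: w,h,a=h,w,a+90
    return len(P),(round(cx,1),round(cy,1)),(round(w,1),round(h,1)),round((a+90)%180-90,1),np.median(P[:,2]).round(4)
def lines(d,c,lo=0.195,hi=0.235,r=0.05,dark=90):
    W=cloud(d); g=d['frame'].max(2)
    m=(np.hypot(W[...,0]-c[0],W[...,1]-c[1])<r)&(W[...,2]>lo)&(W[...,2]<hi)&(g<dark)
    P=W[m];mu=P[:,:2].mean(0);w,v=np.linalg.eigh(np.cov((P[:,:2]-mu).T));a=v[:,1]
    return (mu*1000).round(1),(np.sqrt(w*12)*1000).round(1),np.degrees(np.arctan2(a[1],a[0])).round(1)
E
python3 - <<'E'
from g import *
for f in ('w2','s1','top0'):
    d=ld(f)
    for c in ((.632,.012),(.652,-.081),(.61,-.19)):
        try: print(f,c,rect(d,c),lines(d,c))
        except Exception as e: print(f,e)
a=cv2.imread('pics/w2.png'); cv2.imwrite('pics/w2c.png',cv2.resize(a[60:300,300:500],None,fx=2.5,fy=2.5,interpolation=cv2.INTER_CUBIC))
E
```

```text
w2 (0.632, 0.012) (473, (631.5, 7.8), (35.4, 15.9), -48.0, np.float64(0.211)) (array([631.1,   8. ]), array([14.1, 33.6]), np.float64(132.0))
w2 (0.652, -0.081) (415, (651.7, -82.8), (37.1, 15.7), -78.6, np.float64(0.2108)) (array([652.2, -84. ]), array([14.8, 34.9]), np.float64(101.9))
w2 (0.61, -0.19) (226, (613.2, -177.5), (26.7, 16.2), 0.2, np.float64(0.2045)) (array([ 616. , -182.4]), array([ 8.1, 20.8]), np.float64(-148.6))
s1 (0.632, 0.012) (126, (633.3, 17.1), (41.1, 23.0), -47.0, np.float64(0.2076)) (array([632.2,  14.2]), array([11.9, 34.7]), np.float64(135.5))
s1 (0.652, -0.081) (92, (654.0, -75.4), (47.9, 17.8), -79.3, np.float64(0.209)) (array([653.7, -78.9]), array([12.9, 37.2]), np.float64(104.6))
s1 (0.61, -0.19) (93, (612.7, -182.7), (49.9, 18.8), 46.5, np.float64(0.2078)) (array([ 609. , -188.4]), array([12.7, 37.4]), np.float64(-136.0))
top0 (0.632, 0.012) (16, (624.0, 6.4), (31.7, 3.8), -51.5, np.float64(0.1972)) (array([626.3,   9. ]), array([ 2.7, 34.7]), np.float64(132.8))
top0 (0.652, -0.081) (42, (650.4, -84.7), (31.8, 15.6), -76.7, np.float64(0.2092)) (array([651.1, -84.4]), array([12.6, 34.1]), np.float64(106.3))
top0 (0.61, -0.19) (49, (607.2, -192.1), (33.7, 12.7), 43.3, np.float64(0.2088)) (array([ 607.7, -191.7]), array([12.9, 30.5]), np.float64(45.4))
```

View pics/w2c.png

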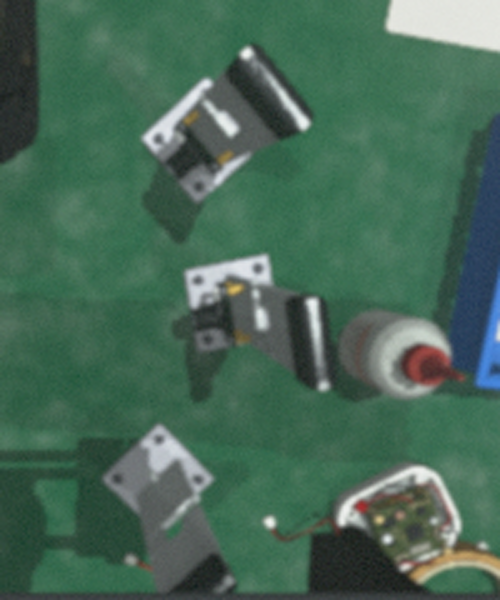

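```bash
cat >> h.py <<'E'
def plan(tgt,yaw):
    p,R=st(); c,s=np.cos(np.radians(yaw)),np.sin(np.radians(yaw))
    D=np.array([[c,s,0],[s,-c,0],[0,0,-1.]])
    print('turn',np.degrees(Ro.from_matrix(R.T@D).as_rotvec()).round(2),'shift now-frame',(R.T@(np.array(tgt)-p)*1000).round(1),'shift des-frame',(D.T@(np.array(tgt)-p)*1000).round(1))
def proj(d,X):
    c=d['R']@np.array(X)+d['t']; q=d['K']@c; return (q[:2]/q[2]).round(1)
E
python3 - <<'E'
from h import *
d=ld('w2');p,R=st();print('tcp px',proj(d,p),[proj(d,p+R@np.array([0,0,z])) for z in(.05,.1,.2)])
plan([.585,.10,.42],117)
W=cloud(d);m=(np.hypot(W[...,0]-.70,W[...,1]+.09)<.05)&(W[...,2]>.03);print('bottle',np.nanmax(W[m],0))
E
```

```text
t 3.13 p [ 0.5563 -0.1066  0.4235] yaw 89.84 zax [-0.0094  0.02   -0.9998] q [ 0.65  0.17 -0.59  1.28  0.08  1.73  0.08] F [-0.2  0.  -0.9] g 87.2
tcp px [320. 304.] [array([321.5, 268.1]), array([322.4, 245.3]), array([323.5, 218.2])]
t 3.13 p [ 0.5563 -0.1066  0.4235] yaw 89.84 zax [-0.0094  0.02   -0.9998] q [ 0.65  0.17 -0.59  1.28  0.08  1.73  0.08] F [-0.2  0.  -0.9] g 87.2
turn [ -0.26  -1.25 -27.15] shift now-frame [206.6  28.2   7.4] shift des-frame [171.1 119.4   3.5]
bottle [ 0.74961903 -0.06751094  0.21430934]
```

>>> step_arm(rows=[[[0, -0.3, -6.8], [34, 7, 0], 87], [[0, -0.3, -6.8], [34, 12, 0], 87], [[0, -0.3, -6.8], [34, 17, 0], 87], [[0, -0.3, -6.8], [34, 22, 0], 87], [[0, -0.3, 0], [34, 25, 0], 87], [[0, 0, 0], [25, 25, 0], 87], [[0, 0, 0], [0, 0, 0], 87]])

```text
time: 3.72
position: [0.6083, 0.1079, 0.419]
tool_rot: [-1.657, -2.668, 0.022]
ft_force: [-0.2, 0.7, -0.6]
grip_width: 1.002
```

```bash
python3 - <<'E'
from h import *
st();snap('wrist','w3')
E
```

```text
t 3.72 p [0.6083 0.1079 0.419 ] yaw 116.32 zax [-0.0086 -0.0112 -0.9999] q [ 0.32  0.32 -0.75  1.15  0.23  1.76  0.09] F [-0.2  0.7 -0.6] g 87.2
```

View pics/w3.png

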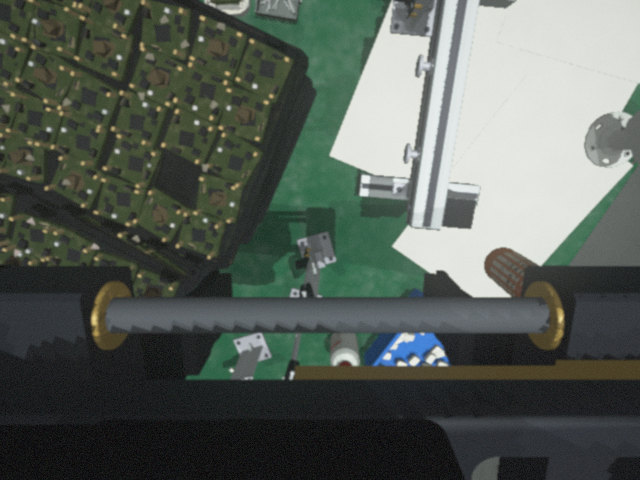

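```bash
cat > rk.py <<'E'
from h import *
def rack(d,v0,v1,u0=380,u1=500):
    W=cloud(d); F=[];B=[]
    for v in range(v0,v1):
        us=[u for u in range(u0,u1) if 0.190<W[v,u,2]<0.222]
        # contiguous run longest
        if len(us)<10: continue
        r=np.split(us,np.where(np.diff(us)>1)[0]+1); r=max(r,key=len)
        F.append(ray(d,r[0]-.5,v,.205)[:2]);B.append(ray(d,r[-1]+.5,v,.205)[:2])
    out=[]
    for P in(F,B):
        P=np.array(P,np.float32); vx,vy,x,y=cv2.fitLine(P,cv2.DIST_HUBER,0,.01,.01).ravel()
        if vy<0:vx,vy=-vx,-vy
        n=np.array([-vx,vy])[::-1]*1; n=np.array([vy,-vx])
        res=(P-[x,y])@n
        out.append((np.array([vx,vy]),np.array([x,y]),n,np.median(abs(res))))
        print('yaw',np.degrees(np.arctan2(-vx,vy)).round(2),'n.p',(n@[x,y]*1000).round(1),'res',(np.median(abs(res))*1000).round(2))
    return out
E
python3 - <<'E'
from rk import *
d=ld('w3');o=rack(d,5,215)
a=cv2.imread('pics/w3.png'); cv2.imwrite('pics/w3c.png',cv2.resize(a[0:240,340:500],None,fx=2.5,fy=2.5,interpolation=cv2.INTER_CUBIC))
E
```

```text
yaw 21.16 n.p 684.7 res 0.32
yaw 21.22 n.p 718.2 res 0.26
```

View pics/w3c.png

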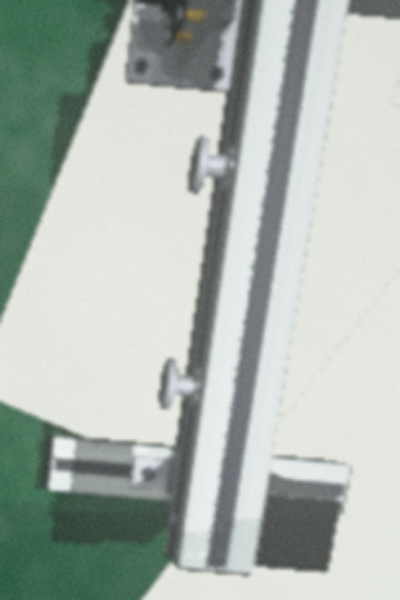

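```bash
python3 - <<'E'
from rk import *
d=ld('w3');g=cv2.cvtColor(d['frame'],cv2.COLOR_RGB2GRAY).astype(float);W=cloud(d)
F=[];B=[]
for v in range(5,205):
    us=np.array([u for u in range(380,500) if 0.190<W[v,u,2]<0.222]); 
    if len(us)<10: continue
    i=[u for u in us if g[v,u]>175]; u0=i[0]; 
    a,b=g[v,u0-1],g[v,u0]; e=u0-1+(170-a)/(b-a) if b>a else u0
    F.append(ray(d,e,v,.205)[:2]);
    B.append(ray(d,us[-1]+.5,v,.205)[:2])
for P in (F,B):
    vx,vy,x,y=cv2.fitLine(np.array(P,np.float32),cv2.DIST_HUBER,0,.01,.01).ravel(); 
    if vy<0:vx,vy=-vx,-vy
    print(np.degrees(np.arctan2(-vx,vy)),(vy*x-vx*y)*1000)
t=np.radians(21.2);ex=np.array([np.cos(t),np.sin(t)]);ey=np.array([-np.sin(t),np.cos(t)])
for n,u,v,z in (('mid',427.2,65.2,.194),('right',414.4,154,.194),('midfl',419.5,66,.2),('rtfl',407.5,153,.2)):
    p=ray(d,u,v,z)[:2];print(n,p.round(4),'x',(p@ex*1000).round(1),'y',(p@ey*1000).round(1))
# right end of beam
v=[(385,0)]
for u,v in ((427,228),(413,226),(439,227.5)):
    p=ray(d,u,v,.205)[:2];print('end',p@ex*1000,p@ey*1000)
E
```

```text
21.06035 688.67773
21.248932 718.2926
mid [0.6298 0.2682] x 684.2 y 22.3
right [0.6588 0.1935] x 684.2 y -57.9
midfl [0.6231 0.263 ] x 676.1 y 19.9
rtfl [0.6512 0.191 ] x 676.2 y -57.4
end 704.8171454776602 -127.59354991422126
end 690.7323567926958 -126.86947709807671
end 716.5424088708021 -125.98717905776097
```

```bash
python3 - <<'E'
from h import *
plan([.6315,.008,.38],132)
E
```

```text
t 3.77 p [0.6081 0.1046 0.4195] yaw 116.16 zax [-0.0087 -0.0137 -0.9999] q [ 0.32  0.32 -0.75  1.15  0.23  1.76  0.09] F [-0.  -0.1 -0.1] g 86.9
turn [ -0.86   0.37 -15.85] shift now-frame [-96.7 -21.   40.6] shift des-frame [-87.4 -47.3  39.5]
```

>>> step_arm(rows=[[[-0.3, 0.1, -5], [-30, -9, 13], 60], [[-0.3, 0.1, -5], [-30, -12, 13], 60], [[-0.3, 0.1, -5], [-30, -14, 13], 60], [[0, 0, 0], [0, 0, 0], 60], [[0, 0, 0], [0, 0, 0], 60]])

```text
time: 4.18
position: [0.6234, -0.0018, 0.3787]
tool_rot: [1.296, 2.859, -0.008]
ft_force: [-0.5, 1.2, 0.6]
grip_width: 0.733
```

```bash
python3 - <<'E'
from g import *
st();d=snap('wrist','w4');print(rect(d,(.632,.008)),lines(d,(.632,.008)))
plan([.6315,.008,.30],132)
E
```

```text
t 4.18 p [ 0.6234 -0.0018  0.3787] yaw 131.23 zax [ 3.0e-04 -5.7e-03 -1.0e+00] q [ 0.51  0.32 -0.75  1.24  0.22  1.66  0.53] F [-0.5  1.2  0.6] g 63.8
(510, (631.9, 10.7), (36.9, 12.9), -47.8, np.float64(0.2118)) (array([633.3,   9.4]), array([13.6, 34.8]), np.float64(134.5))
t 4.23 p [ 0.6236 -0.004   0.3782] yaw 131.07 zax [-5.e-04 -8.e-03 -1.e+00] q [ 0.51  0.32 -0.74  1.24  0.22  1.66  0.53] F [ 0.2 -1.8  0. ] g 62.5
turn [-0.33  0.32 -0.93] shift now-frame [ 4.3 14.3 78.1] shift des-frame [ 3.7 13.9 78.2]
```

View pics/w4.png

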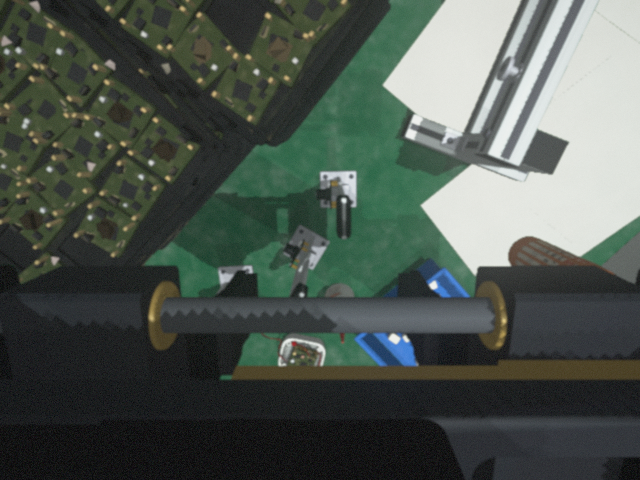

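>>> step_arm(rows=[[[-0.2, 0.2, -0.5], [2, 7, 25], 60], [[-0.1, 0.1, -0.5], [2, 7, 25], 60], [[0, 0, 0], [1, 1, 10], 60], [[0, 0, 0], [0, 0, 0], 60], [[0, 0, 0], [0, 0, 0], 60], [[0, 0, 0], [0, 0, 0], 60]])

```text
time: 4.73
position: [0.6313, 0.0043, 0.32]
tool_rot: [1.293, 2.857, -0.004]
ft_force: [1.1, -0.7, 0.4]
grip_width: 0.69
```

```bash
python3 - <<'E'
from g import *
st();d=snap('wrist','w5');print(rect(d,(.632,.008)),lines(d,(.632,.008)))
plan([.6318,.0095,.188],132)
E
```

```text
t 4.73 p [0.6313 0.0043 0.32  ] yaw 131.31 zax [ 0.004  -0.0047 -1.    ] q [ 0.51  0.33 -0.74  1.34  0.23  1.55  0.51] F [ 1.1 -0.7  0.4] g 60.1
(853, (631.9, 11.1), (37.9, 12.2), -48.6, np.float64(0.212)) (array([632.4,  10.5]), array([12.9, 35.1]), np.float64(131.9))
t 4.78 p [0.6316 0.0044 0.3205] yaw 131.31 zax [ 0.005  -0.0047 -1.    ] q [ 0.51  0.33 -0.74  1.34  0.23  1.55  0.51] F [0.8 0.  0.8] g 60.4
turn [ 0.04  0.39 -0.69] shift now-frame [  4.6   3.4 132.5] shift des-frame [  3.6   3.6 132.5]
```

View pics/w5.png

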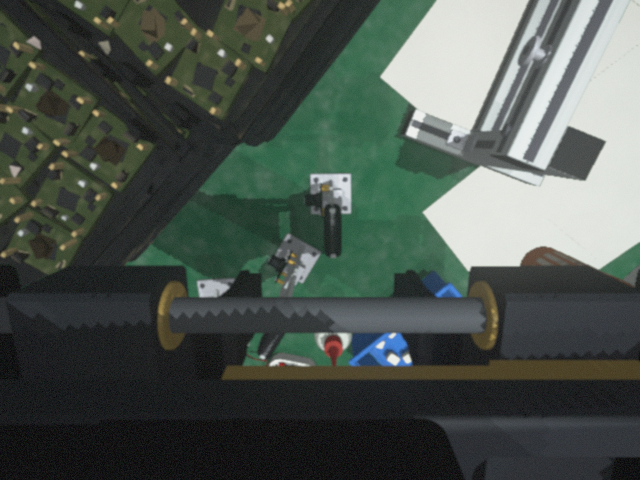

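>>> step_arm(rows=[[[0, 0.3, -0.4], [2.5, 2.5, 25], 55], [[0, 0.1, -0.2], [2, 2, 30], 55], [[0, 0, 0], [0, 0, 30], 55], [[0, 0, 0], [0, 0, 30], 55], [[0, 0, 0], [0, 0, 12], 55], [[0, 0, 0], [0, 0, 0], 55], [[0, 0, 0], [0, 0, 0], 55]])

```text
time: 5.37
position: [0.6388, 0.0118, 0.2016]
tool_rot: [1.275, 2.852, 0.012]
ft_force: [0.5, 0.0, 0.6]
grip_width: 0.632
```

```bash
python3 - <<'E'
from g import *
plan([.632,.0108,.188],131.7)
E
```

```text
t 5.37 p [0.6388 0.0118 0.2016] yaw 131.83 zax [ 1.970e-02 -5.000e-04 -9.998e-01] q [ 0.51  0.38 -0.73  1.52  0.27  1.32  0.48] F [0.5 0.  0.6] g 54.9
turn [0.82 0.77 0.13] shift now-frame [ 4.  -5.9 13.5] shift des-frame [ 3.8 -5.8 13.6]
```

>>> step_arm(rows=[[[0.8, 0.8, 0.1], [4, -6, 13], 50], [[0, 0, 0], [0, 0, 0], 50], [[0, 0, 0], [0, 0, 0], 50]])

```text
time: 5.62
position: [0.6341, 0.011, 0.1927]
tool_rot: [1.284, 2.862, 0.004]
ft_force: [-0.5, -0.1, 0.8]
grip_width: 0.579
```

```bash
python3 - <<'E'
from g import *
plan([.632,.0108,.188],131.7)
E
```

```text
t 5.62 p [0.6341 0.011  0.1927] yaw 131.69 zax [ 5.4e-03  5.0e-04 -1.0e+00] q [ 0.51  0.39 -0.73  1.53  0.27  1.32  0.48] F [-0.5 -0.1  0.8] g 50.4
turn [ 0.25  0.18 -0.01] shift now-frame [ 1.3 -1.7  4.7] shift des-frame [ 1.3 -1.7  4.7]
```

>>> step_arm(rows=[[[0.3, 0.2, 0], [2, -2.5, 7], 40], [[0, 0, 0], [0, 0, 0], 40], [[0, 0, 0], [0, 0, 0], 40]])

```text
time: 5.87
position: [0.6319, 0.0108, 0.1874]
tool_rot: [1.285, 2.864, 0.0]
ft_force: [-0.7, 0.9, 0.5]
grip_width: 0.479
```

```bash
python3 - <<'E'
from g import *
plan([.632,.0108,.188],131.7)
E
```

```text
t 5.87 p [0.6319 0.0108 0.1874] yaw 131.66 zax [ 2.2e-03 -7.0e-04 -1.0e+00] q [ 0.51  0.39 -0.73  1.54  0.27  1.31  0.48] F [-0.7  0.9  0.5] g 41.7
turn [ 0.07  0.11 -0.04] shift now-frame [-0.1  0.1 -0.6] shift des-frame [-0.1  0.1 -0.6]
```

Well aligned. Close.

>>> step_arm(rows=[[[0, 0, 0], [0, 0, 0], 25], [[0, 0, 0], [0, 0, 0], 18], [[0, 0, 0], [0, 0, 0], 8], [[0, 0, 0], [0, 0, 0], 0], [[0, 0, 0], [0, 0, 0], 0], [[0, 0, 0], [0, 0, 0], 0], [[0, 0, 0], [0, 0, 0], 0], [[0, 0, 0], [0, 0, 0], 0]], grip_force=45)

```text
time: 6.53
position: [0.6322, 0.0108, 0.1882]
tool_rot: [1.285, 2.863, 0.001]
ft_force: [-0.1, -0.7, -0.5]
grip_width: 0.131
```

```bash
python3 - <<'E'
from g import *
st();snap('wrist','w6');d=snap('scene','s6')
a=cv2.imread('pics/s6.png'); cv2.imwrite('pics/s6c.png',cv2.resize(a[160:320,210:410],None,fx=3.5,fy=3.5,interpolation=cv2.INTER_CUBIC))
E
```

```text
t 6.53 p [0.6322 0.0108 0.1882] yaw 131.66 zax [ 3.2e-03 -9.0e-04 -1.0e+00] q [ 0.51  0.39 -0.73  1.54  0.27  1.31  0.48] F [-0.1 -0.7 -0.5] g 11.4
```

View pics/s6c.png

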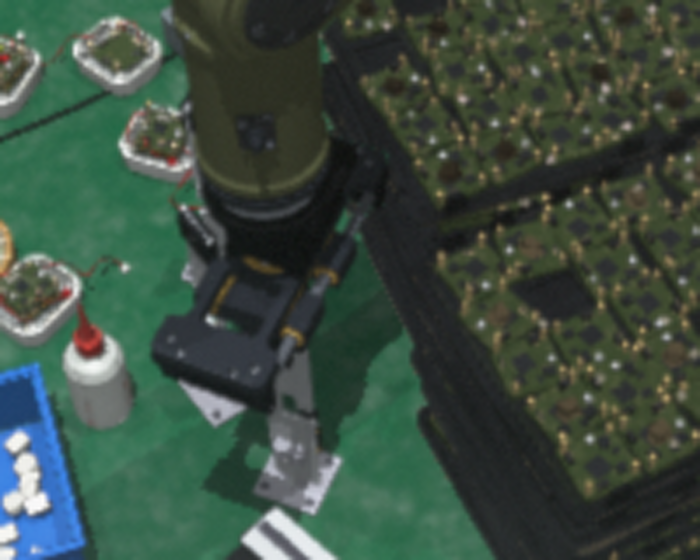

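```bash
python3 - <<'E'
from g import *
W=cloud(ld('w3'))
for v in range(20,260,30):
    us=[u for u in range(150,345) if W[v,u,2]>.15]
    if us: print(v,W[v,us[-1]].round(3), W[v,us[-1]-4].round(3))
plan([.632,.0108,.30],131.7)
E
```

```text
20 [0.466 0.224 0.211] [0.464 0.222 0.213]
50 [0.524 0.226 0.214] [0.521 0.224 0.216]
80 [0.535 0.204 0.211] [0.532 0.203 0.212]
110 [0.536 0.177 0.211] [0.533 0.175 0.213]
140 [0.538 0.148 0.211] [0.535 0.147 0.214]
170 [0.539 0.118 0.211] [0.536 0.117 0.213]
200 [0.541 0.087 0.209] [0.538 0.086 0.213]
230 [0.543 0.055 0.211] [0.539 0.054 0.212]
t 6.63 p [0.6322 0.0108 0.1882] yaw 131.66 zax [ 3.2e-03 -9.0e-04 -1.0e+00] q [ 0.51  0.39 -0.73  1.54  0.27  1.31  0.48] F [-0.7  0.2  0.6] g 11.6
turn [ 0.1   0.16 -0.04] shift now-frame [  -0.2    0.  -111.8] shift des-frame [ 1.000e-01 -2.000e-01 -1.118e+02]
```

>>> step_arm(rows=[[[0, 0, 0], [0, 0, -15], 0], [[0, 0, 0], [0, 0, -25], 0], [[0, 0, 0], [0, 0, -25], 0], [[0, 0, 0], [0, 0, -25], 0], [[0, 0, 0], [0, 0, -20], 0], [[0, 0, 0], [0, 0, 0], 0]])

```text
time: 7.13
position: [0.6293, 0.0105, 0.2978]
tool_rot: [-1.283, -2.861, 0.004]
ft_force: [0.4, -0.7, -0.8]
grip_width: 0.134
```

```bash
python3 - <<'E'
from g import *
plan([.606,.196,.31],111.2)
E
```

```text
t 7.13 p [0.6293 0.0105 0.2978] yaw 131.7 zax [-0.0065  0.     -1.    ] q [ 0.51  0.34 -0.75  1.37  0.23  1.52  0.51] F [ 0.4 -0.7 -0.8] g 11.6
turn [-0.32 -0.19 20.5 ] shift now-frame [154.  105.9 -12.1] shift des-frame [181.3  45.3 -12.2]
```

>>> step_arm(rows=[[[-0.1, 0, 4.1], [28, 18, -3], 0], [[-0.1, -0.1, 4.1], [29, 16, -3], 0], [[-0.1, -0.1, 4.1], [30, 14, -3], 0], [[0, 0, 4.1], [31, 12, -3], 0], [[0, 0, 3.5], [32, 10, 0], 0], [[0, 0, 0], [15, 3, 0], 0], [[0, 0, 0], [0, 0, 0], 0]])

```text
time: 7.72
position: [0.6025, 0.1921, 0.3023]
tool_rot: [-1.794, -2.574, 0.008]
ft_force: [-0.5, 0.4, -2.1]
grip_width: 0.132
```

```bash
cat >> h.py <<'E'
TH=21.15;RO=np.array([.6884,.0222]) # rack yaw, origin in rotated coords
_t=np.radians(TH);EX=np.array([np.cos(_t),np.sin(_t)]);EY=np.array([-np.sin(_t),np.cos(_t)])
def rw(x,y): return EX*(RO[0]+x/1000)+EY*(RO[1]+y/1000)
def rplan(x,y,z,yaw=TH+90):
    p,R=st();print('rack xy',((EX@p[:2]-RO[0])*1000).round(1),((EY@p[:2]-RO[1])*1000).round(1)); w=rw(x,y);plan([w[0],w[1],z],yaw)
E
python3 - <<'E'
from h import *
rplan(-48,-42,.2787)
snap('scene','s7');snap('wrist','w7')
E
```

```text
t 7.72 p [0.6025 0.1921 0.3023] yaw 110.24 zax [-0.0062 -0.0022 -1.    ] q [ 0.22  0.35 -0.76  1.36  0.24  1.53 -0.16] F [-0.5  0.4 -2.1] g 11.4
rack xy -57.2 -60.4
t 7.72 p [0.6025 0.1921 0.3023] yaw 110.24 zax [-0.0062 -0.0022 -1.    ] q [ 0.22  0.35 -0.76  1.36  0.24  1.53 -0.16] F [-0.5  0.4 -2.1] g 11.4
turn [-0.38 -0.01 -0.91] shift now-frame [18.6  9.1 23.6] shift des-frame [18.4  9.2 23.6]
```

View pics/w7.png

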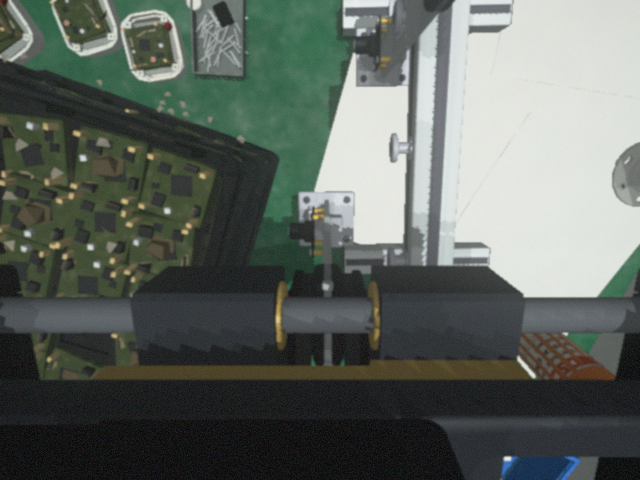

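View pics/s7.png

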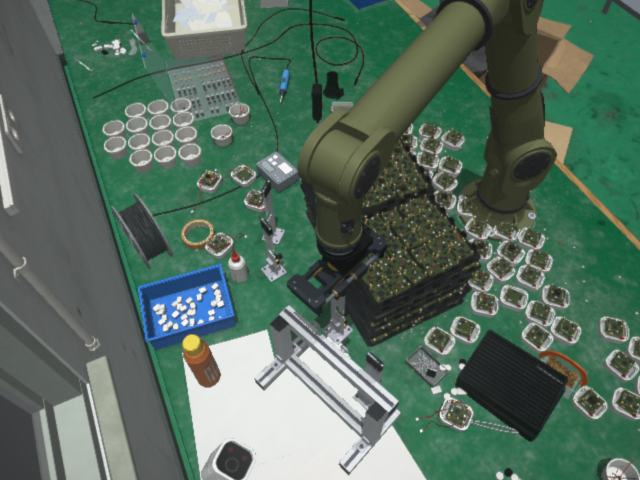

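>>> step_arm(rows=[[[-0.3, 0, -0.8], [14, 7, 16], 0], [[-0.1, 0, -0.2], [6, 3, 8], 0], [[0, 0, 0], [0, 0, 0], 0], [[0, 0, 0], [0, 0, 0], 0]])

```text
time: 8.15
position: [0.6094, 0.1999, 0.2753]
tool_rot: [1.79, 2.575, -0.012]
ft_force: [1.2, -0.3, -3.0]
grip_width: 0.134
```

```bash
python3 - <<'E'
from rk import *
rplan(-4.5,-42,.2787)
d=snap('wrist','w8')
a=cv2.imread('pics/w8.png'); cv2.imwrite('pics/w8c.png',cv2.resize(a[0:270,260:500],None,fx=2.2,fy=2.2,interpolation=cv2.INTER_CUBIC))
E
```

```text
t 8.15 p [0.6094 0.1999 0.2753] yaw 110.4 zax [-2.0e-04 -9.2e-03 -1.0e+00] q [ 0.2   0.38 -0.75  1.38  0.26  1.49 -0.18] F [ 1.2 -0.3 -3. ] g 11.7
rack xy -47.9 -55.7
t 8.15 p [0.6094 0.1999 0.2753] yaw 110.4 zax [-2.0e-04 -9.2e-03 -1.0e+00] q [ 0.2   0.38 -0.75  1.38  0.26  1.49 -0.18] F [ 1.2 -0.3 -3. ] g 11.7
turn [-0.2   0.49 -0.76] shift now-frame [14.2 43.2 -3.6] shift des-frame [13.7 43.4 -3.4]
```

View pics/w8c.png

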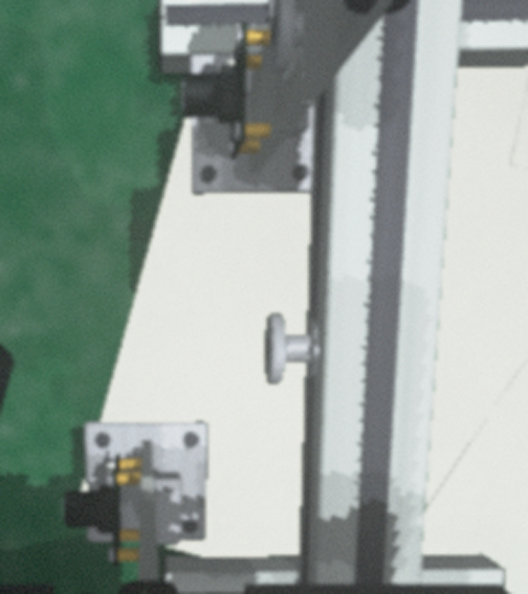

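>>> step_arm(rows=[[[-0.2, 0.5, -0.8], [14, 10, -3], 0], [[0, 0, 0], [0, 0, 0], 0], [[0, 0, 0], [0, 0, 0], 0]])

```text
time: 8.45
position: [0.6163, 0.2103, 0.2792]
tool_rot: [1.784, 2.583, -0.003]
ft_force: [-0.4, -1.2, -1.2]
grip_width: 0.132
```

```bash
python3 - <<'E'
from rk import *
rplan(-4.5,-42,.2787)
E
```

```text
t 8.45 p [0.6163 0.2103 0.2792] yaw 110.72 zax [ 0.001  -0.0031 -1.    ] q [ 0.18  0.4  -0.76  1.35  0.27  1.5  -0.19] F [-0.4 -1.2 -1.2] g 11.4
rack xy -37.7 -48.4
t 8.45 p [0.6163 0.2103 0.2792] yaw 110.72 zax [ 0.001  -0.0031 -1.    ] q [ 0.18  0.4  -0.76  1.35  0.27  1.5  -0.19] F [-0.4 -1.2 -1.2] g 11.4
turn [-0.01  0.19 -0.43] shift now-frame [ 6.7 33.2  0.4] shift des-frame [ 6.4 33.2  0.5]
```

```bash
python3 - <<'E'
from rk import *
st();d=snap('wrist','w9')
a=cv2.imread('pics/w9.png'); cv2.imwrite('pics/w9c.png',cv2.resize(a[80:280,290:490],None,fx=3,fy=3,interpolation=cv2.INTER_CUBIC))
E
```

```text
t 8.45 p [0.6163 0.2103 0.2792] yaw 110.72 zax [ 0.001  -0.0031 -1.    ] q [ 0.18  0.4  -0.76  1.35  0.27  1.5  -0.19] F [-0.4 -1.2 -1.2] g 11.4
```

View pics/w9c.png

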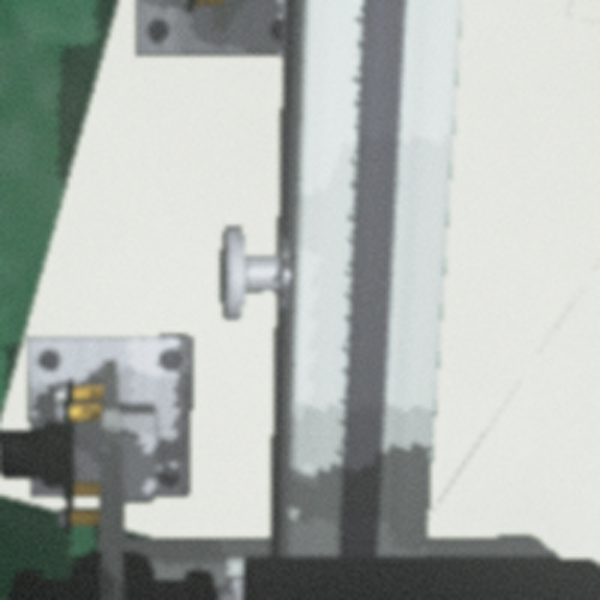

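```bash
python3 - <<'E'
from rk import *
d=ld('w9')
def rc(u,v,z):
    p=ray(d,290+u/3,80+v/3,z)[:2]; return ((np.array([EX@p,EY@p])-RO)*1000).round(1)
print('flange c',rc(232,272.5,.19),'outer',rc(221,272,.19),'shank',rc(264,272,.193))
for z in (.094,.096,.098): print('foot',[rc(*c,z).tolist() for c in((28,337),(190,337),(190,497),(28,497))],rc(109,417,z))
g=cv2.cvtColor(d['frame'],cv2.COLOR_RGB2GRAY);W=cloud(d)
for v in (90,110,130,150,165,185,200): print(v,g[v,376:400].tolist())
rack(d,60,210,370,470)
E
```

```text
flange c [-10.7   0. ] outer [-13.    0.2] shank [-4.4  0.3]
foot [[-61.3, -25.6], [-12.9, -25.9], [-12.4, -75.5], [-62.5, -75.1]] [-37.2 -50.1]
foot [[-61.1, -25.4], [-13.0, -25.7], [-12.5, -74.9], [-62.3, -74.6]] [-37.2 -49.7]
foot [[-61.0, -25.1], [-13.2, -25.4], [-12.6, -74.4], [-62.2, -74.0]] [-37.2 -49.3]
90 [103, 107, 104, 96, 84, 67, 75, 82, 91, 83, 78, 82, 97, 107, 127, 161, 195, 217, 224, 224, 225, 225, 226, 227]
110 [229, 227, 227, 229, 228, 229, 228, 210, 146, 92, 79, 90, 103, 117, 151, 187, 216, 224, 224, 225, 226, 227, 228, 230]
130 [229, 228, 227, 227, 228, 226, 208, 147, 97, 84, 93, 101, 108, 142, 178, 209, 223, 226, 227, 227, 227, 227, 227, 228]
150 [230, 231, 231, 230, 231, 228, 209, 139, 92, 86, 98, 107, 125, 157, 187, 208, 215, 220, 218, 217, 217, 219, 219, 220]
165 [186, 185, 186, 185, 184, 173, 147, 124, 138, 144, 131, 112, 135, 176, 209, 224, 227, 226, 226, 225, 223, 222, 220, 220]
185 [231, 232, 230, 231, 228, 208, 147, 91, 87, 96, 106, 133, 168, 205, 222, 227, 225, 222, 219, 219, 218, 220, 220, 220]
200 [230, 231, 232, 231, 211, 146, 96, 79, 90, 99, 115, 143, 185, 216, 224, 228, 228, 226, 223, 222, 219, 219, 219, 220]
yaw 20.98 n.p 685.6 res 0.22
yaw 21.17 n.p 718.2 res 0.16
```

>>> step_arm(rows=[[[0, 0.2, -0.5], [9, 11, 0], 0], [[0, 0, -0.1], [2, 12, 0], 0], [[0, 0, 0], [0, 8, 0], 0], [[0, 0, 0], [0, 0, 0], 0], [[0, 0, 0], [0, 0, 0], 0]])

```text
time: 8.92
position: [0.6433, 0.227, 0.2808]
tool_rot: [1.779, 2.586, -0.002]
ft_force: [-1.2, 0.2, -0.6]
grip_width: 0.132
```

```bash
python3 - <<'E'
from rk import *
rplan(-4.5,-41,.2787)
E
```

```text
t 8.92 p [0.6433 0.227  0.2808] yaw 110.96 zax [ 0.0016 -0.003  -1.    ] q [ 0.13  0.47 -0.74  1.26  0.31  1.53 -0.21] F [-1.2  0.2 -0.6] g 11.5
rack xy -6.5 -42.6
t 8.92 p [0.6433 0.227  0.2808] yaw 110.96 zax [ 0.0016 -0.003  -1.    ] q [ 0.13  0.47 -0.74  1.26  0.31  1.53 -0.21] F [-1.2  0.2 -0.6] g 11.5
turn [ 0.03  0.19 -0.19] shift now-frame [1.6 2.  2.1] shift des-frame [1.6 2.  2.1]
```

>>> step_arm(rows=[[[0, 0.2, -0.2], [1, 2.5, 2.5], 0], [[0, 0, 0], [0, 0, 0], 0], [[0, 0, 0], [0, 0, 0], 0]])

```text
time: 9.17
position: [0.645, 0.2273, 0.2782]
tool_rot: [1.777, 2.59, -0.001]
ft_force: [-0.5, 0.1, -2.2]
grip_width: 0.136
```

```bash
python3 - <<'E'
from rk import *
rplan(-4.5,.8,.2787);d=snap('wrist','w10')
a=cv2.imread('pics/w10.png'); cv2.imwrite('pics/w10c.png',cv2.resize(a[80:280,250:450],None,fx=3,fy=3,interpolation=cv2.INTER_CUBIC))
E
```

```text
t 9.17 p [0.645  0.2273 0.2782] yaw 111.09 zax [-1.e-04 -7.e-04 -1.e+00] q [ 0.13  0.47 -0.74  1.26  0.31  1.52 -0.21] F [-0.5  0.1 -2.2] g 11.8
rack xy -4.8 -42.9
t 9.17 p [0.645  0.2273 0.2782] yaw 111.09 zax [-1.e-04 -7.e-04 -1.e+00] q [ 0.13  0.47 -0.74  1.26  0.31  1.52 -0.21] F [-0.5  0.1 -2.2] g 11.8
turn [-0.02  0.03 -0.06] shift now-frame [43.7  0.3 -0.5] shift des-frame [43.7  0.3 -0.5]
```

View pics/w10c.png

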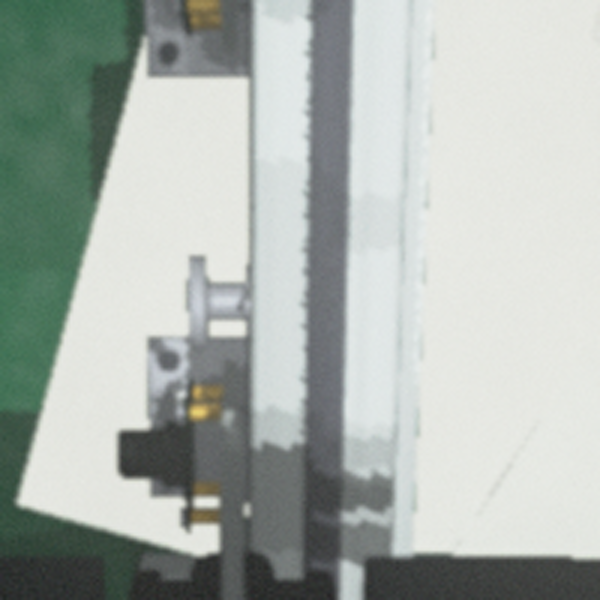

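>>> step_arm(rows=[[[0, 0, -0.05], [9, 0.3, 0], 0], [[0, 0, 0], [10, 0, 0], 0], [[0, 0, 0], [0, 0, 0], 0], [[0, 0, 0], [0, 0, 0], 0]])

```text
time: 9.55
position: [0.637, 0.2468, 0.2784]
tool_rot: [1.776, 2.591, -0.002]
ft_force: [0.2, -0.3, -2.0]
grip_width: 0.132
```

```bash
python3 - <<'E'
from rk import *
rplan(-4.5,.8,.2787)
E
```

```text
t 9.55 p [0.637  0.2468 0.2784] yaw 111.14 zax [-3.e-04 -1.e-03 -1.e+00] q [ 0.1   0.47 -0.75  1.26  0.32  1.53 -0.24] F [ 0.2 -0.3 -2. ] g 11.5
rack xy -5.2 -21.9
t 9.55 p [0.637  0.2468 0.2784] yaw 111.14 zax [-3.e-04 -1.e-03 -1.e+00] q [ 0.1   0.47 -0.75  1.26  0.32  1.53 -0.24] F [ 0.2 -0.3 -2. ] g 11.5
turn [-0.04  0.05 -0.01] shift now-frame [22.7  0.7 -0.4] shift des-frame [22.7  0.7 -0.3]
```

>>> step_arm(rows=[[[0, 0, 0], [10, 0.7, 0], 0], [[0, 0, 0], [9, 0.2, 0], 0], [[0, 0, 0], [0, 0, 0], 0], [[0, 0, 0], [0, 0, 0], 0]])

```text
time: 9.88
position: [0.6295, 0.2683, 0.2787]
tool_rot: [1.773, 2.593, -0.001]
ft_force: [0.6, 0.0, -1.6]
grip_width: 0.128
```

```bash
python3 - <<'E'
from rk import *
rplan(-4.5,.8,.2787);d=snap('wrist','w11')
a=cv2.imread('pics/w11.png'); cv2.imwrite('pics/w11c.png',cv2.resize(a[80:280,250:450],None,fx=3,fy=3,interpolation=cv2.INTER_CUBIC))
E
```

```text
t 9.88 p [0.6295 0.2683 0.2787] yaw 111.27 zax [-1.e-04 -4.e-04 -1.e+00] q [ 0.07  0.48 -0.75  1.26  0.32  1.53 -0.27] F [ 0.6  0.  -1.6] g 11.1
rack xy -4.4 0.9
t 9.88 p [0.6295 0.2683 0.2787] yaw 111.27 zax [-1.e-04 -4.e-04 -1.e+00] q [ 0.07  0.48 -0.75  1.26  0.32  1.53 -0.27] F [ 0.6  0.  -1.6] g 11.1
turn [-0.01  0.02  0.12] shift now-frame [-0.1 -0.1 -0. ] shift des-frame [-0.1 -0.1 -0. ]
```

View pics/w11c.png

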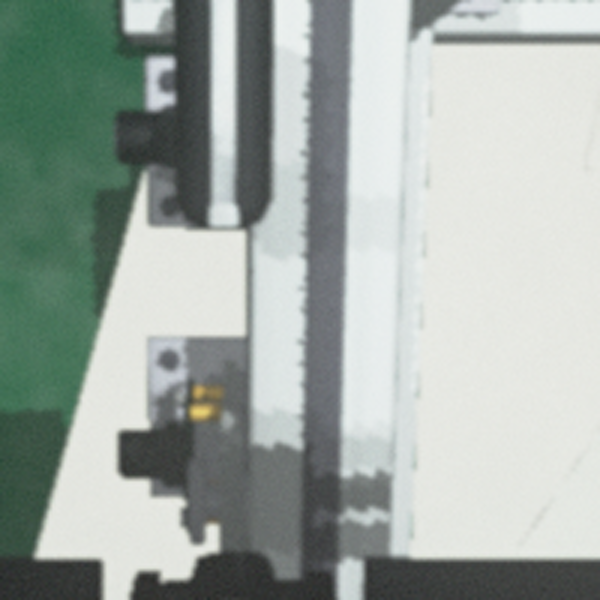

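>>> step_arm(rows=[[[0, 0, 0.1], [0, 0, 5], 0], [[0, 0, 0], [0, 0, 5], 0], [[0, 0, 0], [0, 0, 3], 0], [[0, 0, 0], [0, 0, 0], 0], [[0, 0, 0], [0, 0, 0], 0]])

```text
time: 10.35
position: [0.6299, 0.2671, 0.2636]
tool_rot: [1.778, 2.59, -0.002]
ft_force: [-0.7, -0.0, -2.1]
grip_width: 0.13
```

```bash
python3 - <<'E'
from rk import *
rplan(-4.5,.9,.2617)
E
```

```text
t 10.35 p [0.6299 0.2671 0.2636] yaw 111.08 zax [-8.0e-04 -1.3e-03 -1.0e+00] q [ 0.07  0.48 -0.75  1.28  0.32  1.5  -0.28] F [-0.7 -0.  -2.1] g 11.3
rack xy -4.6 -0.3
t 10.35 p [0.6299 0.2671 0.2636] yaw 111.08 zax [-8.0e-04 -1.3e-03 -1.0e+00] q [ 0.07  0.48 -0.75  1.28  0.32  1.5  -0.28] F [-0.7 -0.  -2.1] g 11.3
turn [-0.07  0.05 -0.07] shift now-frame [1.2 0.1 1.9] shift des-frame [1.2 0.1 1.9]
```

>>> step_arm(rows=[[[0, 0, 0], [1, 0, 1.7], 0], [[0, 0, 0], [0, 0, 0.5], 0], [[0, 0, 0], [0, 0, 0], 0], [[0, 0, 0], [0, 0, 0], 0]])

```text
time: 10.68
position: [0.6299, 0.2672, 0.2609]
tool_rot: [-1.779, -2.589, 0.003]
ft_force: [0.1, 0.2, -0.4]
grip_width: 0.133
```

```bash
python3 - <<'E'
from rk import *
rplan(-4.5,.9,.2617)
E
```

```text
t 10.68 p [0.6299 0.2672 0.2609] yaw 111.0 zax [-0.0011 -0.0016 -1.    ] q [ 0.07  0.48 -0.75  1.29  0.32  1.5  -0.28] F [ 0.1  0.2 -0.4] g 11.6
rack xy -4.6 -0.3
t 10.68 p [0.6299 0.2672 0.2609] yaw 111.0 zax [-0.0011 -0.0016 -1.    ] q [ 0.07  0.48 -0.75  1.29  0.32  1.5  -0.28] F [ 0.1  0.2 -0.4] g 11.6
turn [-0.09  0.06 -0.15] shift now-frame [ 1.2  0.1 -0.8] shift des-frame [ 1.2  0.1 -0.8]
```

>>> step_arm(rows=[[[0, 0, 0], [0, 0, 0], 16], [[0, 0, 0], [0, 0, 0], 25], [[0, 0, 0], [0, 0, 0], 40], [[0, 0, 0], [0, 0, 0], 40], [[0, 0, 0], [0, 0, -10], 40], [[0, 0, 0], [0, 0, -20], 40], [[0, 0, 0], [0, 0, -30], 40], [[0, 0, 0], [0, 0, -30], 40], [[0, 0, 0], [0, 0, 0], 40]])

```text
time: 11.43
position: [0.6294, 0.267, 0.3575]
tool_rot: [-1.779, -2.589, 0.002]
ft_force: [0.1, 0.6, 0.5]
grip_width: 0.457
```

```bash
python3 - <<'E'
from rk import *
rplan(-90,-120,.39,102);d=snap('wrist','w12');snap('scene','s12');snap('top','t12')
a=cv2.imread('pics/s12.png'); cv2.imwrite('pics/s12c.png',cv2.resize(a[260:480,230:430],None,fx=2.7,fy=2.7,interpolation=cv2.INTER_CUBIC))
E
```

```text
t 11.43 p [0.6294 0.267  0.3575] yaw 111.0 zax [-9.0e-04 -1.1e-03 -1.0e+00] q [ 0.04  0.47 -0.76  1.11  0.32  1.68 -0.26] F [0.1 0.6 0.5] g 39.7
rack xy -5.0 -0.3
t 11.43 p [0.6294 0.267  0.3575] yaw 111.0 zax [-9.0e-04 -1.1e-03 -1.0e+00] q [ 0.04  0.47 -0.76  1.11  0.32  1.68 -0.26] F [0.1 0.6 0.5] g 39.7
turn [-0.07  0.05  9.  ] shift now-frame [-120.   -84.7  -32.3] shift des-frame [-131.7  -64.9  -32.5]
```

View pics/w12.png

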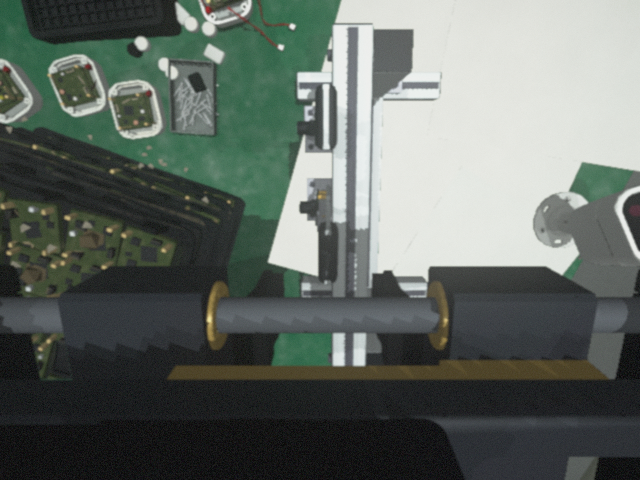

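View pics/s12c.png

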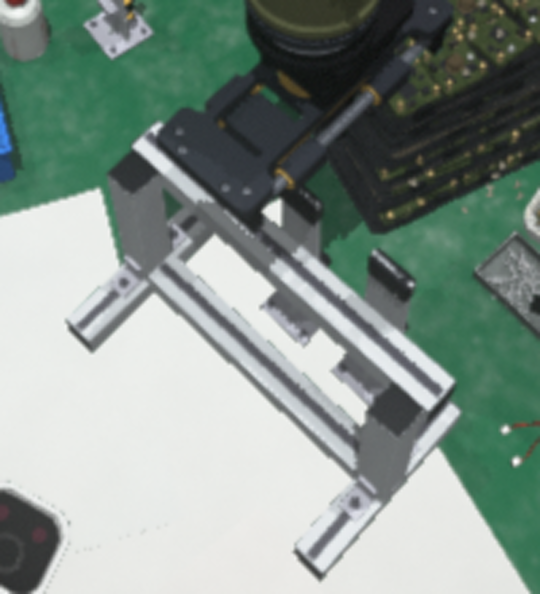

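```bash
python3 - <<'E'
from h import *
d=ld('w12');W=cloud(d);g=d['frame'].max(2)
for y in (80,0):
    c=rw(-4.5,y)
    m=(np.hypot(W[...,0]-c[0],W[...,1]-c[1])<.04)&(W[...,2]>.24)&(W[...,2]<.32)
    P=W[m];print(y,m.sum(),np.percentile(P[:,2],[10,50,90]).round(4),((P[:,:2].mean(0)@np.array([EX,EY]).T-RO)*1000).round(1),((np.ptp(P[:,:2]@np.array([EX,EY]).T,axis=0))*1000).round(1))
plan([.64,-.10,.40],102.5)
E
```

```text
80 1378 [0.2821 0.2839 0.285 ] [-4.5 80.5] [13.  35.6]
0 1220 [0.275  0.2836 0.2848] [-3.5 -0.6] [13. 37.]
t 11.58 p [0.6283 0.2659 0.3508] yaw 111.03 zax [-0.0082 -0.0054 -1.    ] q [ 0.04  0.47 -0.75  1.12  0.32  1.67 -0.26] F [-0.3 -0.3 -1.5] g 40.1
turn [-0.54  0.16  8.53] shift now-frame [-345.9 -120.8  -47.4] shift des-frame [-359.8  -67.7  -49.2]
```

>>> step_arm(rows=[[[-0.3, 0, 0], [-15, -5, -20], 60], [[-0.2, 0.1, 0.9], [-34, -10, -20], 60], [[0, 0, 0.9], [-35, -10, -10], 60], [[0, 0, 0.9], [-35, -9, 0], 60], [[0, 0, 0.9], [-35, -8, 0], 60], [[0, 0, 0.9], [-35, -7, 0], 60], [[0, 0, 0.9], [-35, -6, 0], 60], [[0, 0, 0.9], [-35, -5, 0], 60], [[0, 0, 0.9], [-35, -5, 0], 60], [[0, 0, 0.9], [-35, -4, 0], 60], [[0, 0, 0], [0, 0, 0], 60]])

```text
time: 12.5
position: [0.6588, -0.0831, 0.3845]
tool_rot: [-1.942, -2.446, 0.036]
ft_force: [-0.5, -1.7, -0.2]
grip_width: 0.687
```

```bash
python3 - <<'E'
from h import *
plan([.652,-.083,.36],102.5)
E
```

```text
t 12.5 p [ 0.6588 -0.0831  0.3845] yaw 103.09 zax [-0.0288 -0.0066 -0.9996] q [ 0.49  0.42 -0.64  1.08  0.25  1.74  0.16] F [-0.5 -1.7 -0.2] g 59.8
turn [-1.69  0.    0.59] shift now-frame [ 1.7 -5.9 24.7] shift des-frame [ 1.6 -6.6 24.5]
```

>>> step_arm(rows=[[[-1.5, 0, 0.5], [2, -6, 22], 60], [[-0.3, 0, 0], [0, 0, 18], 60], [[0, 0, 0], [0, 0, 18], 50], [[0, 0, 0], [0, 0, 0], 50], [[0, 0, 0], [0, 0, 0], 50], [[0, 0, 0], [0, 0, 0], 50]])

```text
time: 13.0
position: [0.6484, -0.0894, 0.3161]
tool_rot: [-1.972, -2.434, 0.008]
ft_force: [1.1, -0.4, 1.0]
grip_width: 0.582
```

```bash
python3 - <<'E'
from g import *
st();d=snap('wrist','w13');print(rect(d,(.652,-.083)),lines(d,(.652,-.083)))
plan([.652,-.083,.20],102.5)
E
```

```text
t 13.0 p [ 0.6484 -0.0894  0.3161] yaw 101.98 zax [-0.0102  0.0019 -0.9999] q [ 0.56  0.38 -0.64  1.27  0.22  1.57  0.16] F [ 1.1 -0.4  1. ] g 50.7
(789, (654.1, -81.8), (38.0, 12.5), -77.9, np.float64(0.2118)) (array([654.1, -83.3]), array([13.4, 35.2]), np.float64(102.4))
t 13.05 p [ 0.6487 -0.0892  0.3167] yaw 101.99 zax [-0.0092  0.0019 -1.    ] q [ 0.56  0.38 -0.64  1.27  0.22  1.57  0.16] F [ 0.2  0.1 -1.5] g 50.1
turn [-0.49 -0.22 -0.51] shift now-frame [  4.9   5.5 116.6] shift des-frame [  5.3   4.5 116.7]
```

View pics/w13.png

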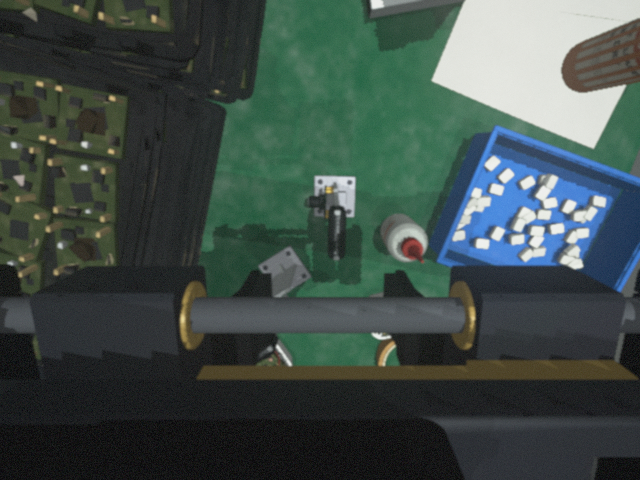

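```bash
python3 - <<'E'
from g import *
d=ld('w13');W=cloud(d)
for p in ((412,248),(405,240),(418,258),(395,225),(385,235)): print(p,W[p[1],p[0]].round(3))
plan([.654,-.0825,.20],102.2)
E
```

```text
(412, 248) [ 0.737 -0.105  0.107]
(405, 240) [ 0.732 -0.102  0.09 ]
(418, 258) [ 0.738 -0.108  0.131]
(395, 225) [ 0.725 -0.094  0.06 ]
(385, 235) [ 0.719 -0.109  0.049]
t 13.05 p [ 0.6487 -0.0892  0.3167] yaw 101.99 zax [-0.0092  0.0019 -1.    ] q [ 0.56  0.38 -0.64  1.27  0.22  1.57  0.16] F [ 0.2  0.1 -1.5] g 50.1
turn [-0.49 -0.22 -0.21] shift now-frame [  5.    7.5 116.6] shift des-frame [  5.4   6.6 116.7]
```

>>> step_arm(rows=[[[-0.5, -0.2, -0.2], [5, 6, 22], 50], [[0, 0, 0], [0, 0, 25], 50], [[0, 0, 0], [0, 0, 25], 50], [[0, 0, 0], [0, 0, 15], 50], [[0, 0, 0], [0, 0, 0], 50], [[0, 0, 0], [0, 0, 0], 50]])

```text
time: 13.55
position: [0.6591, -0.0794, 0.2355]
tool_rot: [1.961, 2.44, 0.015]
ft_force: [-0.2, 0.7, 0.5]
grip_width: 0.576
```

```bash
python3 - <<'E'
from g import *
plan([.654,-.0825,.188],102.2)
E
```

```text
t 13.55 p [ 0.6591 -0.0794  0.2355] yaw 102.41 zax [ 1.450e-02  3.000e-04 -9.999e-01] q [ 0.56  0.41 -0.64  1.4   0.24  1.4   0.13] F [-0.2  0.7  0.5] g 50.1
turn [0.81 0.16 0.21] shift now-frame [-1.8 -6.4 47.4] shift des-frame [-2.  -5.7 47.5]
```

>>> step_arm(rows=[[[0.8, 0.2, 0.2], [-2, -7, 10], 50], [[0.3, 0, 0], [0, 0, 15], 50], [[0.3, 0, 0], [0, 0, 15], 50], [[0, 0, 0], [0, 0, 0], 50], [[0, 0, 0], [0, 0, 0], 50]])

```text
time: 13.97
position: [0.6551, -0.0827, 0.1967]
tool_rot: [-1.971, -2.443, 0.008]
ft_force: [0.8, 0.1, 0.5]
grip_width: 0.578
```

```bash
python3 - <<'E'
from g import *
plan([.654,-.0825,.188],102.2)
E
```

```text
t 13.97 p [ 0.6551 -0.0827  0.1967] yaw 102.21 zax [-0.0053 -0.0025 -1.    ] q [ 0.55  0.43 -0.63  1.45  0.26  1.35  0.12] F [0.8 0.1 0.5] g 50.3
turn [-0.33  0.07  0.01] shift now-frame [ 0.4 -0.9  8.7] shift des-frame [ 0.4 -1.   8.7]
```

>>> step_arm(rows=[[[-0.3, 0, 0], [0.3, -1, 7], 40], [[0, 0, 0], [0, 0, 2], 40], [[0, 0, 0], [0, 0, 0], 40], [[0, 0, 0], [0, 0, 0], 40]])

```text
time: 14.3
position: [0.654, -0.0827, 0.1869]
tool_rot: [1.972, 2.444, -0.001]
ft_force: [-0.7, -0.1, 0.4]
grip_width: 0.471
```

```bash
python3 - <<'E'
from g import *
plan([.654,-.0825,.188],102.2)
E
```

```text
t 14.3 p [ 0.654  -0.0827  0.1869] yaw 102.2 zax [ 5.0e-04 -1.1e-03 -1.0e+00] q [ 0.56  0.43 -0.63  1.47  0.26  1.33  0.12] F [-0.7 -0.1  0.4] g 41.0
turn [0.01 0.07 0.  ] shift now-frame [ 0.2  0.  -1.1] shift des-frame [ 0.2  0.  -1.1]
```

>>> step_arm(rows=[[[0, 0, 0], [0, 0, -0.8], 25], [[0, 0, 0], [0, 0, 0], 18], [[0, 0, 0], [0, 0, 0], 8], [[0, 0, 0], [0, 0, 0], 0], [[0, 0, 0], [0, 0, 0], 0], [[0, 0, 0], [0, 0, 0], 0], [[0, 0, 0], [0, 0, 0], 0], [[0, 0, 0], [0, 0, 0], 0]], grip_force=45)

```text
time: 14.97
position: [0.6545, -0.0828, 0.1894]
tool_rot: [1.971, 2.443, 0.0]
ft_force: [-0.5, -0.4, -0.1]
grip_width: 0.136
```

```bash
python3 - <<'E'
from g import *
st()
E
```

```text
t 14.97 p [ 0.6545 -0.0828  0.1894] yaw 102.19 zax [ 0.0024 -0.0018 -1.    ] q [ 0.56  0.43 -0.63  1.46  0.26  1.33  0.12] F [-0.5 -0.4 -0.1] g 11.9
```

>>> step_arm(rows=[[[0, 0, 0], [0, 0, -15], 0], [[0, 0, 0], [0, 0, -25], 0], [[0, 0, 0], [0, 0, -25], 0], [[0, 0, 0], [0, 0, -25], 0], [[0, 0, 0], [0, 0, -20], 0], [[0, 0, 0], [0, 0, 0], 0], [[0, 0, 0], [0, 0, 0], 0]])

```text
time: 15.55
position: [0.652, -0.0827, 0.2979]
tool_rot: [-1.969, -2.441, 0.007]
ft_force: [-0.1, -0.6, -2.7]
grip_width: 0.133
```

```bash
python3 - <<'E'
from g import *
rplan(-50,-122,.30)
E
```

```text
t 15.55 p [ 0.652  -0.0827  0.2979] yaw 102.22 zax [-7.2e-03  3.0e-04 -1.0e+00] q [ 0.55  0.39 -0.64  1.3   0.23  1.54  0.15] F [-0.1 -0.6 -2.7] g 11.6
rack xy -110.2 -334.5
t 15.55 p [ 0.652  -0.0827  0.2979] yaw 102.22 zax [-7.2e-03  3.0e-04 -1.0e+00] q [ 0.55  0.39 -0.64  1.3   0.23  1.54  0.15] F [-0.1 -0.6 -2.7] g 11.6
turn [-0.39 -0.13 -8.93] shift now-frame [219.3  26.5  -1.9] shift des-frame [212.5  60.2  -2.1]
```

>>> step_arm(rows=[[[-0.3, 0, -1.6], [30, 3, 0], 0], [[-0.1, -0.1, -1.6], [36, 5, 0], 0], [[0, 0, -1.6], [36, 6, 0], 0], [[0, 0, -1.6], [36, 7, 0], 0], [[0, 0, -1.6], [36, 8, 0], 0], [[0, 0, -0.8], [28, 8, 0], 0], [[0, 0, 0], [0, 0, 0], 0], [[0, 0, 0], [0, 0, 0], 0]])

```text
time: 16.22
position: [0.6252, 0.1263, 0.2803]
tool_rot: [-1.769, -2.58, 0.02]
ft_force: [0.4, -1.7, -1.7]
grip_width: 0.131
```

```bash
python3 - <<'E'
from g import *
rplan(-50,-122,.2799)
E
```

```text
t 16.22 p [0.6252 0.1263 0.2803] yaw 111.14 zax [-0.0182 -0.0033 -0.9998] q [ 0.32  0.38 -0.74  1.37  0.25  1.51 -0.04] F [ 0.4 -1.7 -1.7] g 11.4
rack xy -59.8 -130.0
t 16.22 p [0.6252 0.1263 0.2803] yaw 111.14 zax [-0.0182 -0.0033 -0.9998] q [ 0.32  0.38 -0.74  1.37  0.25  1.51 -0.04] F [ 0.4 -1.7 -1.7] g 11.4
turn [-1.04 -0.2  -0.01] shift now-frame [8.  9.8 0.2] shift des-frame [8.  9.8 0.4]
```

>>> step_arm(rows=[[[-1, -0.2, 0], [7, 10, 0], 0], [[-0.2, 0, 0], [2, 10, 0], 0], [[0, 0, 0], [0, 0, 0], 0], [[0, 0, 0], [0, 0, 0], 0]])

```text
time: 16.55
position: [0.6413, 0.1412, 0.2757]
tool_rot: [-1.779, -2.589, 0.001]
ft_force: [0.3, 0.3, -1.6]
grip_width: 0.135
```

```bash
python3 - <<'E'
from g import *
rplan(-4.5,-122,.2799)
st();d=snap('wrist','w14')
a=cv2.imread('pics/w14.png'); cv2.imwrite('pics/w14c.png',cv2.resize(a[80:280,290:490],None,fx=3,fy=3,interpolation=cv2.INTER_CUBIC))
E
```

```text
t 16.55 p [0.6413 0.1412 0.2757] yaw 111.03 zax [-3.e-04 -4.e-04 -1.e+00] q [ 0.28  0.41 -0.74  1.34  0.27  1.49 -0.07] F [ 0.3  0.3 -1.6] g 11.8
rack xy -39.4 -121.9
t 16.55 p [0.6413 0.1412 0.2757] yaw 111.03 zax [-3.e-04 -4.e-04 -1.e+00] q [ 0.28  0.41 -0.74  1.34  0.27  1.49 -0.07] F [ 0.3  0.3 -1.6] g 11.8
turn [-0.03  0.02 -0.12] shift now-frame [-0.1 34.9 -4.2] shift des-frame [-0.1 34.9 -4.2]
t 16.55 p [0.6413 0.1412 0.2757] yaw 111.03 zax [-3.e-04 -4.e-04 -1.e+00] q [ 0.28  0.41 -0.74  1.34  0.27  1.49 -0.07] F [ 0.3  0.3 -1.6] g 11.8
```

View pics/w14c.png

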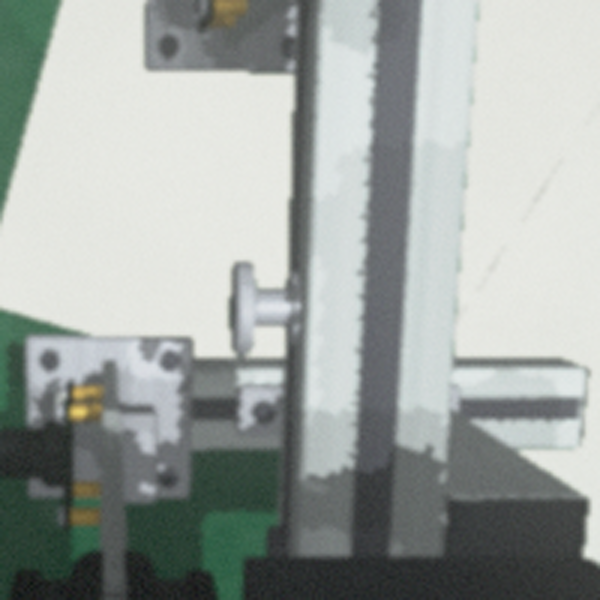

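```bash
python3 - <<'E'
from g import *
d=ld('w14')
def rc(u,v,z):
    p=ray(d,290+u/3,80+v/3,z)[:2]; return ((np.array([EX@p,EY@p])-RO)*1000).round(1)
print(rc(242,308.5,.19),rc(230,308,.19),rc(272,307,.193),'foot',rc(108.5,417,.0915))
E
```

```text
[-10.7 -80.3] [-13.2 -80.2] [ -4.9 -79.7] foot [ -39.1 -122.8]
```

>>> step_arm(rows=[[[0, 0, -0.1], [0, 12, -2], 0], [[0, 0, 0], [0, 13, -1.5], 0], [[0, 0, 0], [0, 6, 0], 0], [[0, 0, 0], [0, 0, 0], 0], [[0, 0, 0], [0, 0, 0], 0]])

```text
time: 17.02
position: [0.6727, 0.1458, 0.2784]
tool_rot: [1.788, 2.582, -0.006]
ft_force: [-0.4, 0.2, -0.5]
grip_width: 0.135
```

```bash
python3 - <<'E'
from g import *
rplan(-4.5,-122,.2799)
E
```

```text
t 17.02 p [0.6727 0.1458 0.2784] yaw 110.59 zax [-0.0016 -0.0038 -1.    ] q [ 0.23  0.48 -0.72  1.24  0.31  1.53 -0.09] F [-0.4  0.2 -0.5] g 11.7
rack xy -8.4 -128.9
t 17.02 p [0.6727 0.1458 0.2784] yaw 110.59 zax [-0.0016 -0.0038 -1.    ] q [ 0.23  0.48 -0.72  1.24  0.31  1.53 -0.09] F [-0.4  0.2 -0.5] g 11.7
turn [-0.16  0.17 -0.56] shift now-frame [ 6.9  3.8 -1.5] shift des-frame [ 6.9  3.9 -1.5]
```

>>> step_arm(rows=[[[-0.2, 0.2, -0.6], [5, 4.5, -1.5], 0], [[0, 0, 0], [0, 0, 0], 0], [[0, 0, 0], [0, 0, 0], 0]])

```text
time: 17.27
position: [0.6746, 0.151, 0.2799]
tool_rot: [-1.776, -2.591, 0.0]
ft_force: [0.9, 0.5, -2.6]
grip_width: 0.137
```

```bash
python3 - <<'E'
from g import *
rplan(-4.5,-79.1,.2799)
E
```

```text
t 17.27 p [0.6746 0.151  0.2799] yaw 111.15 zax [-3.e-04  0.e+00 -1.e+00] q [ 0.23  0.49 -0.73  1.23  0.32  1.53 -0.08] F [ 0.9  0.5 -2.6] g 11.9
rack xy -4.7 -124.8
t 17.27 p [0.6746 0.151  0.2799] yaw 111.15 zax [-3.e-04  0.e+00 -1.e+00] q [ 0.23  0.49 -0.73  1.23  0.32  1.53 -0.08] F [ 0.9  0.5 -2.6] g 11.9
turn [-0.02 -0.01  0.  ] shift now-frame [45.7  0.2 -0. ] shift des-frame [45.7  0.2 -0. ]
```

>>> step_arm(rows=[[[0, 0, 0], [9, 0.3, 0], 0], [[0, 0, 0], [10, 0, 0], 0], [[0, 0, 0], [0, 0, 0], 0], [[0, 0, 0], [0, 0, 0], 0]])

```text
time: 17.6
position: [0.6664, 0.1712, 0.2805]
tool_rot: [-1.775, -2.592, 0.0]
ft_force: [0.8, -0.7, -1.6]
grip_width: 0.131
```

```bash
python3 - <<'E'
from g import *
rplan(-4.5,-79.1,.2799)
E
```

```text
t 17.6 p [0.6664 0.1712 0.2805] yaw 111.2 zax [-2.e-04  1.e-04 -1.e+00] q [ 0.2   0.48 -0.73  1.24  0.31  1.53 -0.12] F [ 0.8 -0.7 -1.6] g 11.4
rack xy -5.1 -103.0
t 17.6 p [0.6664 0.1712 0.2805] yaw 111.2 zax [-2.e-04  1.e-04 -1.e+00] q [ 0.2   0.48 -0.73  1.24  0.31  1.53 -0.12] F [ 0.8 -0.7 -1.6] g 11.4
turn [-0.01 -0.01  0.05] shift now-frame [23.9  0.7  0.6] shift des-frame [23.9  0.6  0.6]
```

>>> step_arm(rows=[[[0, 0, 0], [10, 0.7, 0.5], 0], [[0, 0, 0], [10, 0.3, 0], 0], [[0, 0, 0], [0, 0, 0], 0], [[0, 0, 0], [0, 0, 0], 0]])

```text
time: 17.93
position: [0.6587, 0.1936, 0.2802]
tool_rot: [-1.772, -2.594, -0.0]
ft_force: [0.7, -0.0, -2.1]
grip_width: 0.13
```

```bash
python3 - <<'E'
from g import *
rplan(-4.5,-79.1,.2629)
E
```

```text
t 17.93 p [0.6587 0.1936 0.2802] yaw 111.31 zax [ 0.e+00  3.e-04 -1.e+00] q [ 0.17  0.48 -0.74  1.25  0.32  1.53 -0.15] F [ 0.7 -0.  -2.1] g 11.3
rack xy -4.3 -79.3
t 17.93 p [0.6587 0.1936 0.2802] yaw 111.31 zax [ 0.e+00  3.e-04 -1.e+00] q [ 0.17  0.48 -0.74  1.25  0.32  1.53 -0.15] F [ 0.7 -0.  -2.1] g 11.3
turn [ 0.01 -0.02  0.16] shift now-frame [ 0.2 -0.2 17.3] shift des-frame [ 0.2 -0.2 17.3]
```

>>> step_arm(rows=[[[0, 0, 0.1], [0.4, 0, 5], 0], [[0, 0, 0], [0.3, 0, 5], 0], [[0, 0, 0], [0.2, 0, 4], 0], [[0, 0, 0], [0, 0, 1], 0], [[0, 0, 0], [0, 0, 0], 0], [[0, 0, 0], [0, 0, 0], 0]])

```text
time: 18.43
position: [0.6584, 0.1934, 0.2626]
tool_rot: [-1.776, -2.591, 0.002]
ft_force: [-0.0, 0.0, -2.1]
grip_width: 0.138
```

```bash
python3 - <<'E'
from g import *
rplan(-4.5,-79.1,.2629)
E
```

```text
t 18.43 p [0.6584 0.1934 0.2626] yaw 111.15 zax [-1.e-03 -9.e-04 -1.e+00] q [ 0.18  0.48 -0.74  1.28  0.32  1.5  -0.16] F [-0.   0.  -2.1] g 12.0
rack xy -4.5 -79.4
t 18.43 p [0.6584 0.1934 0.2626] yaw 111.15 zax [-1.e-03 -9.e-04 -1.e+00] q [ 0.18  0.48 -0.74  1.28  0.32  1.5  -0.16] F [-0.   0.  -2.1] g 12.0
turn [-0.07  0.02 -0.  ] shift now-frame [ 0.3  0.  -0.3] shift des-frame [ 0.3  0.  -0.3]
```

>>> step_arm(rows=[[[0, 0, 0], [0, 0, 1], 0], [[0, 0, 0], [0, 0, 0.5], 0], [[0, 0, 0], [0, 0, 0], 0], [[0, 0, 0], [0, 0, 0], 0]])

```text
time: 18.77
position: [0.6588, 0.1929, 0.2614]
tool_rot: [-1.778, -2.59, 0.001]
ft_force: [-0.3, 1.2, -1.5]
grip_width: 0.135
```

>>> step_arm(rows=[[[0, 0, 0], [0, 0, 0], 16], [[0, 0, 0], [0, 0, 0], 25], [[0, 0, 0], [0, 0, 0], 40], [[0, 0, 0], [0, 0, 0], 40], [[0, 0, 0], [0, 0, -10], 40], [[0, 0, 0], [0, 0, -20], 40], [[0, 0, 0], [0, 0, -30], 40], [[0, 0, 0], [0, 0, -30], 40], [[0, 0, 0], [0, 0, -20], 40], [[0, 0, 0], [0, 0, 0], 40]])

```text
time: 19.6
position: [0.6584, 0.1924, 0.3801]
tool_rot: [1.778, 2.589, 0.001]
ft_force: [-0.2, -0.4, 0.8]
grip_width: 0.46
```

```bash
python3 - <<'E'
from h import *
st();d=snap('wrist','w15')
plan([.60,.05,.40],111)
a=cv2.imread('pics/w15.png'); cv2.imwrite('pics/w15c.png',cv2.resize(a[0:280,240:440],None,fx=2.1,fy=2.1,interpolation=cv2.INTER_CUBIC))
E
```

```text
t 19.6 p [0.6584 0.1924 0.3801] yaw 111.06 zax [ 1.e-03  1.e-04 -1.e+00] q [ 0.13  0.47 -0.74  1.05  0.32  1.72 -0.14] F [-0.2 -0.4  0.8] g 40.0
t 19.65 p [0.6582 0.1925 0.3786] yaw 111.07 zax [-1.e-04 -3.e-04 -1.e+00] q [ 0.13  0.47 -0.74  1.05  0.32  1.72 -0.14] F [ 0.2 -0.2  0.4] g 39.8
turn [-0.01  0.01  0.07] shift now-frame [-112.  -105.5  -21.3] shift des-frame [-112.1 -105.3  -21.4]
```

View pics/w15c.png

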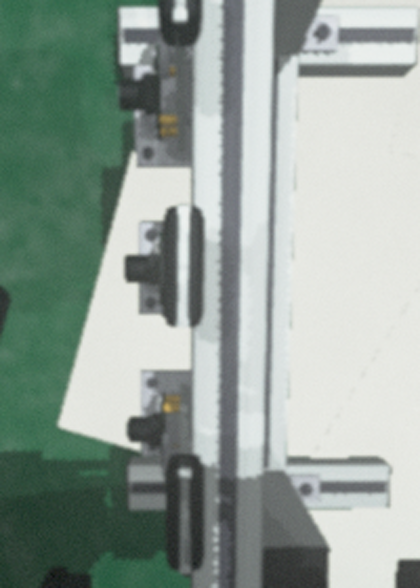

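```bash
python3 - <<'E'
from h import *
d=ld('w15');W=cloud(d)
for y in (80,0,-80):
    c=rw(-4.5,y)
    m=(np.hypot(W[...,0]-c[0],W[...,1]-c[1])<.04)&(W[...,2]>.24)&(W[...,2]<.32)
    P=W[m];print(y,m.sum(),np.percentile(P[:,2],[50,90]).round(4),((P[:,:2].mean(0)@np.array([EX,EY]).T-RO)*1000).round(1))
for f,c in (('s1',(285,168)),('top0',(410,260))):
    d=ld(f);g=d['frame'].min(2);m=(g>200).astype(np.uint8)
    n,l,s,cc=cv2.connectedComponentsWithStats(m)
    for i in range(1,n):
        if np.hypot(*(cc[i]-c))<30 and s[i,4]>4:
            v,u=np.nonzero(l==i);P=np.array([ray(d,a,b,.0464) for a,b in zip(u,v)])[:,:2]*1000
            print(f,cc[i].round(1),s[i],cv2.minAreaRect(P.astype(np.float32)))
    a=d['frame'][:,:,::-1];x,y=c;cv2.imwrite(f'pics/k_{f}.png',cv2.resize(a[y-35:y+35,x-45:x+45],None,fx=6,fy=6,interpolation=cv2.INTER_CUBIC))
E
```

```text
80 491 [0.279  0.2845] [-4.5 63.7]
0 1124 [0.2838 0.285 ] [-3.7 -4.1]
-80 1040 [0.2835 0.2848] [ -3.1 -81. ]
s1 [274.7 156.5] [273 155   5   4  13] ((503.6498718261719, -426.7441711425781), (11.523327827453613, 9.983104705810547), 30.33983612060547)
s1 [269.9 159.3] [268 158   5   4  12] ((520.3974609375, -422.727294921875), (11.446645736694336, 9.930440902709961), 30.255508422851562)
s1 [273.8 162.9] [272 162   5   3  12] ((515.1799926757812, -403.00830078125), (8.033002853393555, 12.148655891418457), 64.14623260498047)
s1 [284.8 167.7] [278 163  14  11  89] ((492.68603515625, -372.27313232421875), (25.36623764038086, 40.03059387207031), 12.84146499633789)
top0 [421.4 251.4] [420 250   4   4  13] ((515.5084838867188, -405.28802490234375), (9.573996543884277, 9.844210624694824), 87.87493133544922)
top0 [427.  250.5] [426 250   3   2   6] ((518.5130004882812, -422.95751953125), (6.458475112915039, 3.2563531398773193), 89.18316650390625)
top0 [411.2 257.8] [405 253  13  10  96] ((495.6838684082031, -371.62518310546875), (25.92074966430664, 38.949310302734375), 11.997733116149902)
top0 [428.5 255. ] [427 253   4   5  14] ((503.82373046875, -427.1607971191406), (10.019344329833984, 11.600632667541504), 25.934877395629883)
```

View pics/k_s1.png

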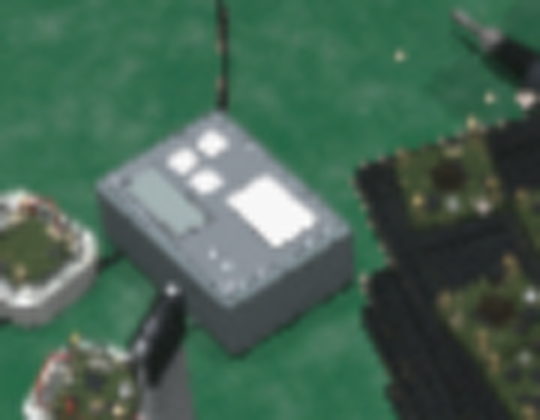

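>>> step_arm(rows=[[[0, 0, 1], [-20, -15, -6], 20], [[0, 0, 2.6], [-29, -21, -6], 0], [[0, 0, 2.6], [-30, -20, -5], 0], [[0, 0, 2.6], [-31, -19, -5], 0], [[0, 0, 2.6], [-32, -17, 0], 0], [[0, 0, 2.6], [-33, -15, 0], 0], [[0, 0, 2.6], [-34, -13, 0], 0], [[0, 0, 2.6], [-35, -11, 0], 0], [[0, 0, 0], [0, 0, 0], 0]], grip_force=20)

```text
time: 20.4
position: [0.5781, -0.085, 0.3916]
tool_rot: [-2.187, -2.24, 0.013]
ft_force: [0.1, -1.0, -0.1]
grip_width: 0.01
```

```bash
python3 - <<'E'
from h import *
plan([.494,-.372,.38],70)
E
```

```text
t 20.4 p [ 0.5781 -0.085   0.3916] yaw 91.37 zax [-0.0132  0.0013 -0.9999] q [ 0.61  0.21 -0.62  1.31  0.12  1.68  0.03] F [ 0.1 -1.  -0.1] g 0.9
turn [-0.76  0.05 21.37] shift now-frame [-284.9  -90.7   12.4] shift des-frame [-298.4   19.2   11.6]
```

>>> step_arm(rows=[[[-0.4, 0, 2.6], [-34, -10, 0], 0], [[-0.3, 0, 2.6], [-35, -8, 0], 0], [[0, 0, 2.6], [-35, -6, 0], 0], [[0, 0, 2.6], [-35, -4, 0], 0], [[0, 0, 2.6], [-36, -3, 0], 0], [[0, 0, 2.6], [-36, -1, 0], 0], [[0, 0, 2.6], [-36, 0, 0], 0], [[0, 0, 2], [-32, 2, 0], 0], [[0, 0, 0], [0, 0, 0], 0], [[0, 0, 0], [0, 0, 0], 0]])

```text
time: 21.23
position: [0.5014, -0.3672, 0.3806]
tool_rot: [-2.563, -1.794, 0.012]
ft_force: [0.4, 0.4, 0.2]
grip_width: 0.004
```

```bash
python3 - <<'E'
from h import *
plan([.494,-.372,.25],70)
d=snap('wrist','w16');snap('scene','s16')
E
```

```text
t 21.23 p [ 0.5014 -0.3672  0.3806] yaw 69.99 zax [-0.0138  0.0066 -0.9999] q [ 0.9   0.27 -0.41  1.24  0.11  1.67  0.16] F [0.4 0.4 0.2] g 0.4
turn [-0.87 -0.09 -0.  ] shift now-frame [ -7.3  -3.4 130.7] shift des-frame [ -7.1  -5.4 130.6]
```

View pics/w16.png

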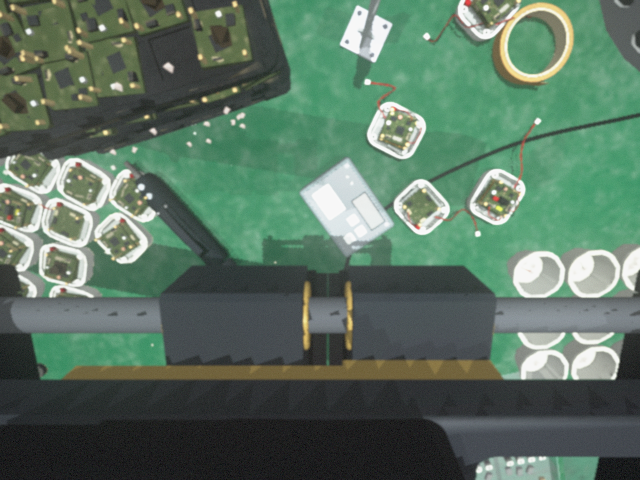

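View pics/s16.png

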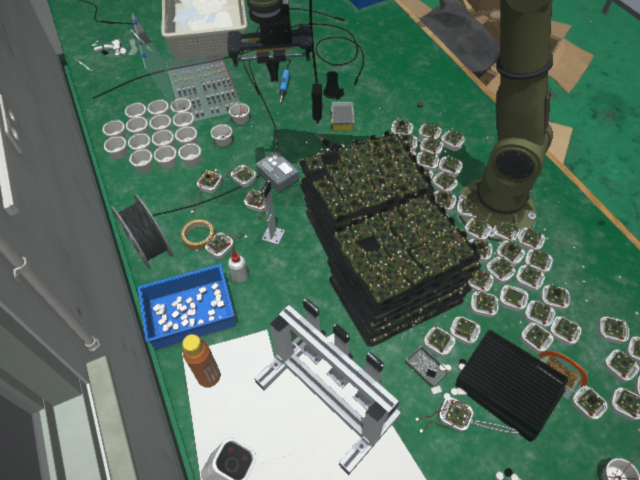

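```bash
python3 - <<'E'
from h import *
d=ld('w16');g=d['frame'].min(2)
for th in(215,230):
    m=(g>th).astype(np.uint8);m[:, :290]=0;m[:,400:]=0;m[255:]=0;m[:150]=0
    n,l,s,cc=cv2.connectedComponentsWithStats(m)
    for i in range(1,n):
        if s[i,4]>60:
            v,u=np.nonzero(l==i);P=np.array([ray(d,a,b,.0464) for a,b in zip(u,v)])[:,:2]*1000
            print(th,cc[i].round(1),s[i,4],cv2.minAreaRect(P.astype(np.float32)))
plan([.494,-.372,.13],70)
E
```

```text
215 [338.9 214.3] 1971 ((507.6905517578125, -396.0091552734375), (53.92463684082031, 116.28229522705078), 38.732425689697266)
215 [367.8 210.7] 493 ((541.3064575195312, -400.95257568359375), (19.069299697875977, 44.65554428100586), 15.252455711364746)
215 [397.  205.3] 86 ((578.4874877929688, -406.20458984375), (26.156436920166016, 6.468234539031982), 72.66875457763672)
230 [328.2 201.7] 700 ((496.5887145996094, -372.0316162109375), (28.40576934814453, 42.627471923828125), 15.680092811584473)
230 [367.6 210.5] 417 ((541.0897827148438, -400.6856689453125), (17.106056213378906, 42.26573181152344), 15.053572654724121)
230 [397.1 205.5] 73 ((578.2969970703125, -406.8218688964844), (24.864437103271484, 6.46412467956543), 72.66875457763672)
230 [352.6 219.6] 126 ((518.9010009765625, -405.0579528808594), (15.17940902709961, 14.666621208190918), 17.76702880859375)
230 [360.1 230.5] 112 ((523.212158203125, -422.1716003417969), (14.046006202697754, 14.316844940185547), 24.894529342651367)
230 [349.5 237.1] 79 ((507.2655029296875, -425.77001953125), (11.875787734985352, 12.765826225280762), 6.785951614379883)
t 21.33 p [ 0.5015 -0.3666  0.3806] yaw 70.07 zax [-0.0144  0.0059 -0.9999] q [ 0.9   0.27 -0.41  1.24  0.11  1.67  0.16] F [0.1 0.6 0.6] g 0.8
turn [-0.89 -0.04  0.07] shift now-frame [ -7.8  -1.3 250.6] shift des-frame [ -7.6  -5.2 250.6]
```

>>> step_arm(rows=[[[-0.9, 0, 0], [-7, -4, 20], 0], [[0, 0, 0], [0, 0, 30], 0], [[0, 0, 0], [0, 0, 35], 0], [[0, 0, 0], [0, 0, 35], 0], [[0, 0, 0], [0, 0, 35], 0], [[0, 0, 0], [0, 0, 20], 0], [[0, 0, 0], [0, 0, 0], 0], [[0, 0, 0], [0, 0, 0], 0]])

```text
time: 22.0
position: [0.5039, -0.3558, 0.2023]
tool_rot: [2.546, 1.833, 0.013]
ft_force: [0.8, -0.1, 0.9]
grip_width: 0.008
```

```bash
python3 - <<'E'
from h import *
plan([.496,-.372,.075],70)
E
```

```text
t 22.0 p [ 0.5039 -0.3558  0.2023] yaw 71.52 zax [ 0.0093  0.001  -1.    ] q [ 0.92  0.29 -0.41  1.57  0.11  1.3   0.17] F [ 0.8 -0.1  0.9] g 0.7
turn [ 0.48 -0.23  1.52] shift now-frame [-18.4  -3.4 127.2] shift des-frame [-17.9  -1.9 127.3]
```

>>> step_arm(rows=[[[0.4, -0.2, 1], [-14, -2, 15], 0], [[0, 0, 0.3], [-6, 0, 25], 0], [[0, 0, 0], [-2, 0, 25], 0], [[0, 0, 0], [-1, 0, 15], 0], [[0, 0, 0], [0, 0, 0], 0], [[0, 0, 0], [0, 0, 0], 0]])

```text
time: 22.5
position: [0.5002, -0.3821, 0.1278]
tool_rot: [2.556, 1.797, 0.006]
ft_force: [-0.0, 0.3, 0.7]
grip_width: 0.004
```

```bash
python3 - <<'E'
from h import *
plan([.496,-.372,.060],70)
E
```

```text
t 22.5 p [ 0.5002 -0.3821  0.1278] yaw 70.22 zax [ 0.0129 -0.012  -0.9998] q [ 0.93  0.36 -0.39  1.64  0.15  1.16  0.16] F [-0.   0.3  0.7] g 0.3
turn [0.93 0.39 0.22] shift now-frame [ 8.5 -8.5 67.6] shift des-frame [ 8.  -7.4 67.8]
```

>>> step_arm(rows=[[[0.9, 0.4, 0.2], [8, -8, 12], 0], [[0.1, 0, 0], [1, -1, 18], 0], [[0, 0, 0], [0, 0, 15], 0], [[0, 0, 0], [0, 0, 0], 0], [[0, 0, 0], [0, 0, 0], 0], [[0, 0, 0], [0, 0, 0], 0]])

```text
time: 23.0
position: [0.4984, -0.3713, 0.088]
tool_rot: [2.569, 1.796, 0.003]
ft_force: [-0.1, 0.2, 0.6]
grip_width: -0.001
```

```bash
python3 - <<'E'
from h import *
plan([.496,-.372,.060],70)
snap('wrist','w17');d=snap('scene','s17');a=cv2.imread('pics/s17.png');cv2.imwrite('pics/s17c.png',cv2.resize(a[90:230,200:370],None,fx=4,fy=4,interpolation=cv2.INTER_CUBIC))
E
```

```text
t 23.0 p [ 0.4984 -0.3713  0.088 ] yaw 69.92 zax [ 0.0056 -0.0044 -1.    ] q [ 0.91  0.39 -0.39  1.68  0.16  1.09  0.13] F [-0.1  0.2  0.6] g -0.1
turn [ 0.39  0.13 -0.08] shift now-frame [-1.4 -2.2 28. ] shift des-frame [-1.5 -2.  28. ]
```

View pics/s17c.png

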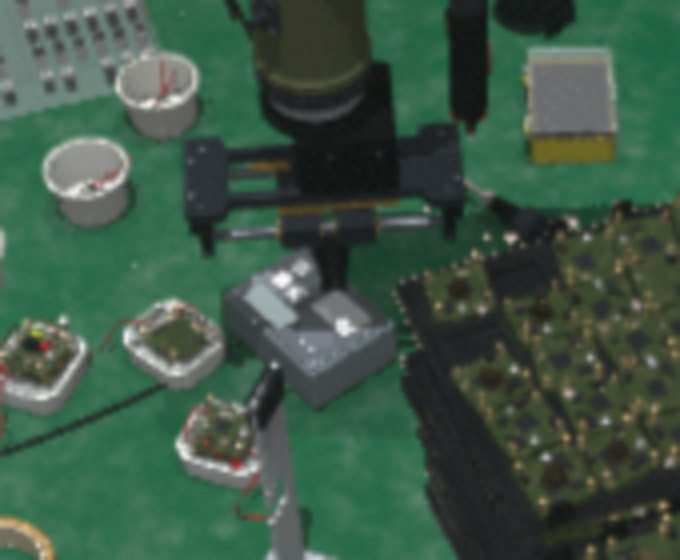

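View pics/w17.png

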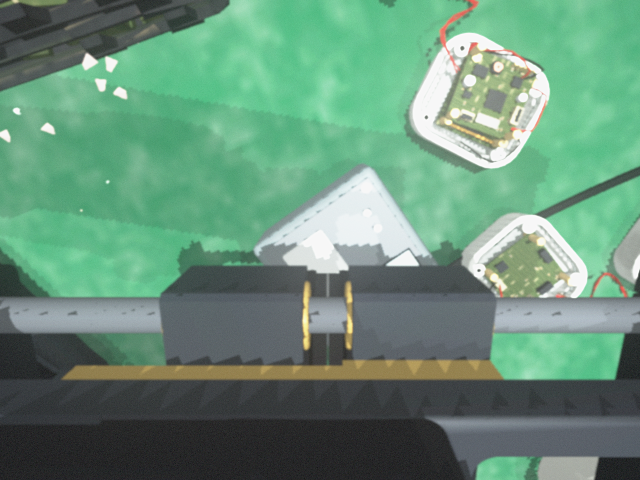

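>>> step_arm(rows=[[[0.4, 0.1, 0], [-1, -2, 10], 0], [[0, 0, 0], [0, 0, 10], 0], [[0, 0, 0], [0, 0, 4], 0], [[0, 0, 0], [0, 0, 0], 0], [[0, 0, 0], [0, 0, 0], 0]])

```text
time: 23.52
position: [0.4974, -0.3731, 0.0642]
tool_rot: [2.572, 1.797, 0.0]
ft_force: [0.6, 0.7, -0.0]
grip_width: 0.006
```

```bash
python3 - <<'E'
from h import *
plan([.496,-.372,.0544],70)
E
```

```text
t 23.52 p [ 0.4974 -0.3731  0.0642] yaw 69.88 zax [ 0.0026 -0.0032 -1.    ] q [ 0.91  0.42 -0.38  1.7   0.18  1.06  0.12] F [ 0.6  0.7 -0. ] g 0.5
turn [ 0.21  0.12 -0.12] shift now-frame [ 0.6 -1.7  9.8] shift des-frame [ 0.6 -1.7  9.8]
```

>>> step_arm(rows=[[[0, 0, 0], [0, -1, 5], 0], [[0, 0, 0], [0, 0, 3], 0], [[0, 0, 0], [0, 0, 0], 0], [[0, 0, 0], [0, 0, 0], 0]])

```text
time: 23.85
position: [0.4962, -0.3727, 0.0551]
tool_rot: [2.573, 1.797, 0.0]
ft_force: [-0.4, -0.3, 0.0]
grip_width: 0.006
```

>>> step_arm(rows=[[[0, 0, 0], [0, 0, 1], 0], [[0, 0, 0], [0, 0, 0], 0]])

```text
time: 24.02
position: [0.4963, -0.3727, 0.0549]
tool_rot: [2.572, 1.797, -0.0]
ft_force: [-1.5, 1.2, 3.0]
grip_width: 0.003
```

>>> step_arm(rows=[[[0, 0, 0], [0, 0, 1.5], 0], [[0, 0, 0], [0, 0, 0.5], 0]])

```text
time: 24.18
position: [0.4964, -0.3728, 0.0544]
tool_rot: [2.572, 1.797, -0.001]
ft_force: [-2.4, 2.0, 5.2]
grip_width: 0.004
```

>>> step_arm(rows=[[[0, 0, 0], [0, 0, 1.5], 0]])

```text
time: 24.27
position: [0.4965, -0.3729, 0.054]
tool_rot: [2.572, 1.797, -0.001]
ft_force: [-4.1, 3.1, 14.4]
grip_width: 0.007
```

>>> step_arm(rows=[[[0, 0, 0], [0, 0, 0.8], 0]])

```text
time: 24.35
position: [0.4964, -0.3729, 0.0542]
tool_rot: [2.572, 1.797, -0.002]
ft_force: [-2.7, 1.2, 6.1]
grip_width: 0.005
```

>>> step_arm(rows=[[[0, 0, 0], [0, 0, 0.7], 0]])

```text
time: 24.43
position: [0.4965, -0.3729, 0.0544]
tool_rot: [2.572, 1.796, -0.002]
ft_force: [-3.1, 1.7, 5.6]
grip_width: 0.007
```

>>> step_arm(rows=[[[0, 0, 0], [0, 0, 0.7], 0]])

```text
time: 24.52
position: [0.4965, -0.3728, 0.0545]
tool_rot: [2.572, 1.796, -0.002]
ft_force: [-1.6, 0.8, 4.1]
grip_width: 0.006
```

```bash
python3 - <<'E'
from h import *
st();d=snap('wrist','w18');d=snap('scene','s18');a=cv2.imread('pics/s18.png');cv2.imwrite('pics/s18c.png',cv2.resize(a[140:200,240:310],None,fx=8,fy=8,interpolation=cv2.INTER_CUBIC))
E
```

```text
t 24.52 p [ 0.4965 -0.3728  0.0545] yaw 69.87 zax [ 0.0015 -0.0047 -1.    ] q [ 0.91  0.43 -0.38  1.71  0.18  1.04  0.12] F [-1.6  0.8  4.1] g 0.6
```

View pics/s18c.png

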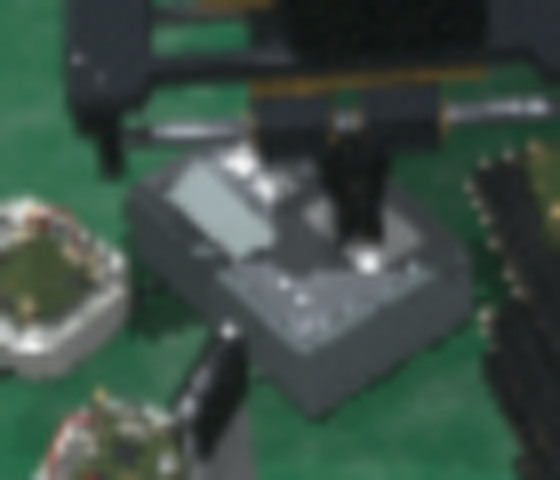

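>>> step_arm(rows=[[[0, 0, 0], [0, 0, 1.5], 0], [[0, 0, 0], [0, 0, 1.3], 0], [[0, 0, 0], [0, 0, 1.3], 0]])

```text
time: 24.87
position: [0.4965, -0.3729, 0.0541]
tool_rot: [2.571, 1.796, -0.004]
ft_force: [-3.8, 2.7, 8.7]
grip_width: 0.007
```

```bash
python3 - <<'E'
from h import *
st();d=snap('scene','s19');st();a=cv2.imread('pics/s19.png');cv2.imwrite('pics/s19c.png',cv2.resize(a[140:200,240:310],None,fx=8,fy=8,interpolation=cv2.INTER_CUBIC))
E
```

```text
t 24.87 p [ 0.4965 -0.3729  0.0541] yaw 69.86 zax [ 8.0e-04 -5.6e-03 -1.0e+00] q [ 0.91  0.43 -0.38  1.71  0.18  1.04  0.11] F [-3.8  2.7  8.7] g 0.6
t 24.92 p [ 0.4965 -0.3728  0.0541] yaw 69.86 zax [ 8.0e-04 -5.6e-03 -1.0e+00] q [ 0.91  0.43 -0.38  1.71  0.18  1.04  0.11] F [-3.2  3.2  9.4] g 0.3
```

View pics/s19c.png

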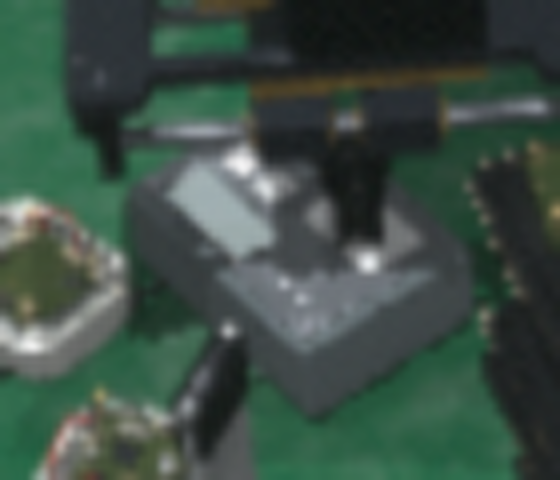

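>>> step_arm(rows=[[[0, 0, 0], [0, 0, -5], 0], [[0, 0, 0], [0, 0, -15], 0], [[0, 0, 0], [0, 0, -30], 0], [[0, 0, 0], [0, 0, -35], 0], [[0, 0, 0], [0, 0, -35], 0], [[0, 0, 0], [0, 0, -35], 0], [[0, 0, 0], [0, 0, -30], 0], [[0, 0, 0], [0, 0, -20], 0], [[0, 0, 0], [0, 0, 0], 0], [[0, 0, 0], [0, 0, 0], 0]])

```text
time: 25.75
position: [0.4967, -0.3717, 0.2658]
tool_rot: [2.57, 1.797, -0.001]
ft_force: [0.1, 0.0, -1.0]
grip_width: 0.007
```

```bash
python3 - <<'E'
from h import *
st();d=snap('wrist','w20');a=cv2.imread('pics/w20.png');cv2.imwrite('pics/w20c.png',cv2.resize(a[140:270,260:420],None,fx=4,fy=4,interpolation=cv2.INTER_CUBIC))
d=snap('scene','s20');a=cv2.imread('pics/s20.png');cv2.imwrite('pics/s20c.png',cv2.resize(a[280:460,240:420],None,fx=3.2,fy=3.2,interpolation=cv2.INTER_CUBIC))
W=cloud(d)
for y in (80,0,-80):
    c=rw(-4.5,y)
    m=(np.hypot(W[...,0]-c[0],W[...,1]-c[1])<.035)&(W[...,2]>.24)&(W[...,2]<.32)
    P=W[m];print(y,m.sum(),np.percentile(P[:,2],[50,95]).round(4),((P[:,:2].mean(0)@np.array([EX,EY]).T-RO)*1000).round(1))
E
```

```text
t 25.75 p [ 0.4967 -0.3717  0.2658] yaw 69.92 zax [ 0.0027 -0.0052 -1.    ] q [ 0.93  0.26 -0.4   1.47  0.11  1.42  0.17] F [ 0.1  0.  -1. ] g 0.6
80 237 [0.2817 0.2866] [-3.3 83. ]
0 214 [0.2814 0.2867] [-2.7 -0.3]
-80 207 [0.2805 0.2867] [ -2.8 -80.2]
```

View pics/w20c.png

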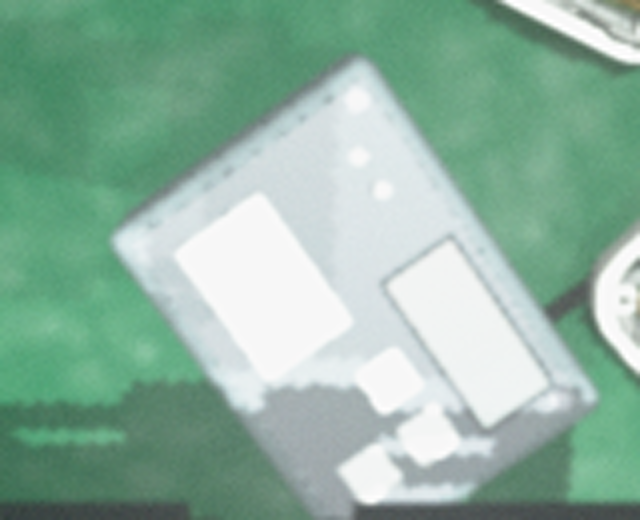

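View pics/s20c.png

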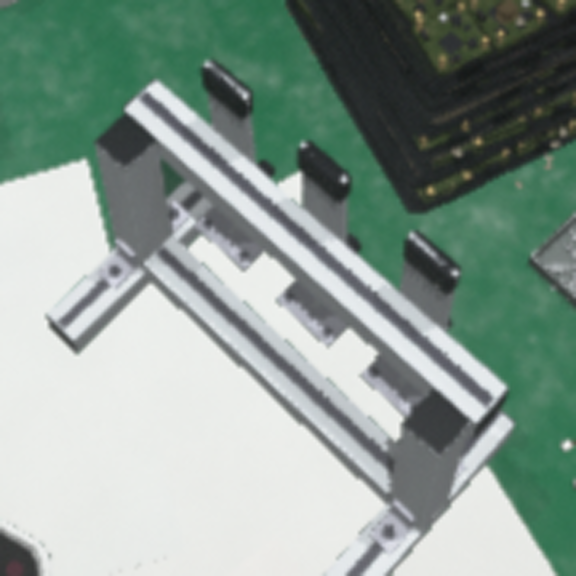

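```bash
python3 -c "
from bench import order;print(order.close_job())"
```

```text
the job is handed in; nothing more can be done
None
```

Both camera-board carriers now hang on the free studs, the start key has been pressed and released, and the job was handed in at about 26 s of the 72 s.

- **Carriers:** The first went on the middle stud and the second on the right stud, lenses to the front. In the last scene picture all three grip tops lie at the same height, about 0.286 m, the same as the carrier that was already hanging. They sit within about 3 mm of y = +80, 0 and −80 on the rack and hang straight. The rack measured a yaw of about 21.2°.
- **Start key:** I pressed it after both carriers were released. The wrist force at each reading was between 4 and 14 N over roughly 0.7 s, ending at about 9 N, above its 7 N stop and well under 40 N. I then let go and lifted clear.
- **Not confirmed:** The lamps and read-out showed no change I could make out in the pictures, so the only evidence that the press registered is the force and the time.
- **Left as they were:** The empty carrier still stands on the bench, and I did not touch the carrier already on the rack. The gripper ended about 0.2 m above the control box, touching nothing.

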